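Tilt the sorting pan and scoop up the steel balls

TASK

Press the thumb tab of the sorting pan down until the pan is tilted all the way and the five steel balls have rolled together in its narrow well, then scoop them up with the red-handled scoop and pour them all into the blue bin (more than one scoopful is fine). Do not touch the balls with the gripper, spill any on the bench, or shift the bin or the other things lying around. Leave the pan tilted and stand the empty scoop upright on the bench again.

Things in the scene. Friction and masses are not known exactly. Their poses are not given: they have to be found in the camera images.
- stand: Fixed tilt stand: dark steel base plate 190 x 150 mm, two upright cheeks and black star knobs carrying the sorting pan on a horizontal pivot 75 mm above the bench, right over the origin (under the base's middle). x points from the pan's wide end to its narrow end (roughly towards the robot), y along the pivot, z up.
- pan (a joint): Tilt of the black sorting pan in rad: 0 level (as it starts), growing as the narrow end goes down, to a stop at 0.26. The pivot is clamped: it takes about 4 N at the thumb tab to turn it, and the pan stays at any angle it is left at. Tilted over about 2 s the balls roll down calmly; tilted fast they could leap out.
- pan_mid (a point): Point on the pan's floor right above the pivot, 14 mm above its axis; x to the narrow end, z out of the floor, turning with the pan. Seen from here: flat floor; walls 32 mm high, 3 mm thick; wide part 144 mm wide inside, x = -115 to -15 mm; walls then converge to a straight well 74 mm wide inside, x = 45 to 120 mm, whose last 12 mm of floor ramp up at 45 degrees to the end wall.
- pan_well (a point): Point on the pan's floor at the foot of the ramp in the well, on the pan's middle line: 108 mm ahead of pan_mid and 12 mm before the end wall. Its axes turn with the pan: x along the floor towards the end wall, y across, z out of the floor.
- pan_tab (a point): Centre of the top face of the blue thumb tab (26 x 44 mm, 4 mm thick) outside the well's end wall, level with the rim; pressed down to tilt the pan. 136 mm ahead of the pivot axis and 46 mm above it when level. Axes turn with the pan: x outwards along its middle line, z out of the floor.
- scoop: Steel hand scoop with a red handle, loose, 28 mm deep: flat-bottomed bowl 76 mm long, 66 mm wide outside and 62 mm inside, floor and sides 2 mm thick, sides raked down towards the straight open lip. It stands on the bench on its bowl. Origin under the middle of the bowl's bottom; x towards the lip, z up (the lip starts roughly towards the robot). Weighs about 130 g.
- scoop_grip (a point): Middle of the red handle, a straight bar 75 mm long (along the scoop's x), 18 mm wide (y) and 20 mm high; 72 mm behind the scoop's origin and 62 mm above the bowl's underside.
- scoop_lip (a point): Middle of the lip's lower edge, 38 mm ahead of the scoop's origin, level with the bowl's underside.
- bin: Loose blue open box 130 mm (its x) x 110 mm (its y), 55 mm high, walls and floor 5 mm thick, 350 g. Origin under the middle of its floor.
- multimeter: Yellow multimeter 150 x 76 x 38 mm lying on the bench, loose; a bystander. Origin under its middle.
- solder_reel: Grey reel of solder 60 mm across, 50 mm high, standing on the bench, loose; a bystander. Origin under its middle.
- battery_pack: Flat black holder with four green cells, 66 x 64 x 18 mm, loose; a bystander. Origin under its middle.
- ball1: One of the five loose steel balls, 19 mm across, 28 g, that start scattered in the pan's wide part. Origin at its centre.
- ball2: One of the five loose steel balls, 19 mm across, 28 g, that start scattered in the pan's wide part. Origin at its centre.
- ball3: One of the five loose steel balls, 19 mm across, 28 g, that start scattered in the pan's wide part. Origin at its centre.
- ball4: One of the five loose steel balls, 19 mm across, 28 g, that start scattered in the pan's wide part. Origin at its centre.
- ball5: One of the five loose steel balls, 19 mm across, 28 g, that start scattered in the pan's wide part. Origin at its centre.
Mind the look-alikes: they are no part of the job. What is shaped like the scoop but green or purple is not meant.

How it is judged (in metres and radians):
On the way, in this order (a step that is already met when the one before it is completed fails the run):
1. the pan is tilted all the way (above 0.22 rad) and all five balls lie in its narrow well (value of joint pan above 0.22 rad and x of ball1 in the frame of pan_well between -0.06 and 0.02 m and y of ball1 in the frame of pan_well between -0.04 and 0.04 m and z of ball1 in the frame of pan_well between 0 and 0.045 m and x of ball2 in the frame of pan_well between -0.06 and 0.02 m and y of ball2 in the frame of pan_well between -0.04 and 0.04 m and z of ball2 in the frame of pan_well between 0 and 0.045 m and x of ball3 in the frame of pan_well between -0.06 and 0.02 m and y of ball3 in the frame of pan_well between -0.04 and 0.04 m and z of ball3 in the frame of pan_well between 0 and 0.045 m and x of ball4 in the frame of pan_well between -0.06 and 0.02 m and y of ball4 in the frame of pan_well between -0.04 and 0.04 m and z of ball4 in the frame of pan_well between 0 and 0.045 m and x of ball5 in the frame of pan_well between -0.06 and 0.02 m and y of ball5 in the frame of pan_well between -0.04 and 0.04 m and z of ball5 in the frame of pan_well between 0 and 0.045 m), for 0.2 s.
2. at least one ball lies in the scoop, lifted clear of the pan (ball centre more than 130 mm above the bench) (((x of ball1 in the frame of scoop between -0.04 and 0.045 m and y of ball1 in the frame of scoop between -0.033 and 0.033 m and z of ball1 in the frame of scoop between 0 and 0.04 m and height (world z) of ball1 above 0.13 m) or (x of ball2 in the frame of scoop between -0.04 and 0.045 m and y of ball2 in the frame of scoop between -0.033 and 0.033 m and z of ball2 in the frame of scoop between 0 and 0.04 m and height (world z) of ball2 above 0.13 m) or (x of ball3 in the frame of scoop between -0.04 and 0.045 m and y of ball3 in the frame of scoop between -0.033 and 0.033 m and z of ball3 in the frame of scoop between 0 and 0.04 m and height (world z) of ball3 above 0.13 m) or (x of ball4 in the frame of scoop between -0.04 and 0.045 m and y of ball4 in the frame of scoop between -0.033 and 0.033 m and z of ball4 in the frame of scoop between 0 and 0.04 m and height (world z) of ball4 above 0.13 m) or (x of ball5 in the frame of scoop between -0.04 and 0.045 m and y of ball5 in the frame of scoop between -0.033 and 0.033 m and z of ball5 in the frame of scoop between 0 and 0.04 m and height (world z) of ball5 above 0.13 m))), for 0.2 s.
At the end, for the whole second after the job is handed in: All five balls lie at rest in the upright blue bin; the pan is still tilted (above 0.22 rad); the scoop stands upright on its bowl on the bench (within 6 mm of height and 0.1 rad), at rest and released (x of ball1 in the frame of bin between -0.06 and 0.06 m and y of ball1 in the frame of bin between -0.05 and 0.05 m and z of ball1 in the frame of bin between 0.005 and 0.05 m and linear speed of each of ball1, ball2, ball3, ball4, ball5 below 0.1 m/s and x of ball2 in the frame of bin between -0.06 and 0.06 m and y of ball2 in the frame of bin between -0.05 and 0.05 m and z of ball2 in the frame of bin between 0.005 and 0.05 m and x of ball3 in the frame of bin between -0.06 and 0.06 m and y of ball3 in the frame of bin between -0.05 and 0.05 m and z of ball3 in the frame of bin between 0.005 and 0.05 m and x of ball4 in the frame of bin between -0.06 and 0.06 m and y of ball4 in the frame of bin between -0.05 and 0.05 m and z of ball4 in the frame of bin between 0.005 and 0.05 m and x of ball5 in the frame of bin between -0.06 and 0.06 m and y of ball5 in the frame of bin between -0.05 and 0.05 m and z of ball5 in the frame of bin between 0.005 and 0.05 m and angle between each of bin, scoop's own z axis and vertical below 0.1 rad and value of joint pan above 0.22 rad and height (world z) of scoop between -0.004 and 0.006 m and linear speed of scoop below 0.03 m/s); the robot touches nothing.
It fails at once if the gripper or arm touches a ball (more than 0.3 N) (contact force between any of the fingers, the arm and ball1 above 0.3 N or contact force between any of the fingers, the arm and ball2 above 0.3 N or contact force between any of the fingers, the arm and ball3 above 0.3 N or contact force between any of the fingers, the arm and ball4 above 0.3 N or contact force between any of the fingers, the arm and ball5 above 0.3 N).
It fails at once if a ball lies on the bench (height (world z) of any of ball1, ball2, ball3, ball4, ball5 below 0.012 m).
It fails at once if the blue bin, multimeter, solder reel or battery pack is shifted by more than 30 mm (distance of any of multimeter, solder_reel, battery_pack, bin from where it was at the start of the episode above 0.03 m).
It also fails if it takes over 72 s, if anything falls off the work surface, if the arm or the gripper's body presses on something with over 40 N, if the wrist force passes 120 N, or if a joint passes its speed limit or range.

ROBOT

A 6-joint arm with a two-finger parallel gripper is mounted at the origin on the work surface. World frame = base frame: x ahead of the robot, y to its left, z up, the work surface at z = 0. Lengths are in mm, angles in rad, forces in N, time in s.
With the tool pointing down it reaches from about 350 to 975 mm from the base axis. Payload 7.1 kg.
Tool frame: the origin (TCP) lies at the very end of the fingers, on their centre line; the grasp point (between the pads) lies ctrl.hold_point_z behind it (ctrl.hold_point_z is the distance from the TCP to the grasp point, in mm); z points along the fingers, y is the line along which they close (so a half turn about z gives the same grasp; the last joint's range is limited). The gripper opens to 88 mm and grips with 3 to 60 N. Pads are 20 mm wide; open, the fingers measure 115 mm over their backs; the gripper's body (75 mm by 178 mm) begins 61 mm behind the grasp point.
Start: joints at [-1.15, 0.423, 1.63, -0, 1.089, -0.019], TCP at [266.114, -565.498, 190.775] pointing down, gripper open.
Joint ranges: [-3, 3], [-0.9, 2.11], [0.09, 2.58], [-1.31, 4.45], [0.11, 2.69], [-2.54, 2.54]. Speed limits (rad/s): [2.39, 2.39, 3.01, 3.14, 3.14, 3.14].

INTERFACE

Orientations are given as a rotation vector (axis times angle).
In Python, from workcell import ctrl gives the robot as it stands. The module is installed in compiled form; this text tells all that it offers.
- The arm moves only by the shell command python3 -m creep 'ROWS'. ROWS is JSON, a list of rows, each an object with "translation": the shift along the tool's x, y, z in mm, a list of three; "angular": the turn, a rotation vector about the tool's x, y, z in rad, a list of three; "jaw": the opening, from 0 (shut) to 1 (fully open). A call has exactly 8 rows; each row is the pose to reach, as a shift and turn from the pose commanded when the call began, along the tool's axes at that moment; what a row does not reach only later rows make up. A row lasts 1/8 s, in which the tool goes at most 62.5 mm and 10.7 degrees, less where a joint would pass 70% of its speed; a pose out of reach is approached as far as the arm can. A call with a gripper value outside its range is refused whole. The fingers move at their own pace and stop on an object; the grip force is fixed at half the most. Time passes only in rows, so rows that repeat a pose let the fingers close, or fill a call up. It gives the time, the measured TCP pose, the force, the opening and the grip force at its end, in the units of the state.
- ctrl.get_obs(): the state, without advancing time (a new reading comes with each control period).
- ctrl.get_image(name): name is "scene" or "top" or "wrist"; returns the picture (384x512x3 uint8, red, green, blue); there is no depth.
- ctrl.camera_info(name): a dict with "camera_matrix" (3x3 intrinsics, pixels), "world_from_camera" (4x4, takes a point from camera to world coordinates). Camera axes: x right, y up, looking along -z (the intrinsics and any distortion apply to the point x, -y, -z); pixel columns grow to the right and rows downward; lengths in mm; the calibration is good to about 2 mm. A picture is of the moment at which its call begins: read the wrist's pose just before it. camera_info takes no time and is no camera call; for the wrist camera it gives the pose at the moment of the call.
- ctrl.close_job(): hands the job in; it is judged then, once.
Trained networks look in the newest picture that a camera, given by its name, has taken for a name from the list of things; names that differ only in an ending like _2 or _b are one class to them, and where a whole thing is asked for, a point or a joint stands for the part that bears it (a point fixed in the world has none). Each returns a list of dicts, best first, with "score" (0 to 1); they miss things now and then, are a little off and sometimes report something else, mostly with a low value. They report only what shows in the picture. A call takes as long as a camera call. They do not tell look-alikes from the thing itself.
- ctrl.look_for(camera, label): "rect" ([left, top, right, bottom] in pixels, round what is visible of it).
The state is a dict: "t": time; "qpos": joint angles; "qvel": joint speeds; "joint_torque": joint torques, N m; "ee_pos": TCP position; "orientation": TCP orientation; "ft_force": force on the tool from outside, world axes, zero at the start; "moment": the same for the moment, N m; "width": finger opening in mm; "grasp_force": force on a finger pad.
Only numpy, scipy, OpenCV 4.12 (cv2) and the standard library are available. Lean on these libraries where they do the work, as an engineer would, in place of code of your own. Each camera call takes 0.05 s, during which the arm holds its last target. There are 200 camera calls.

## Working session

There is one attempt and no reset: what is moved stays moved. The work goes in short steps, Python scripts to look and compute and a shell command to move; the robot and the scene stay as the last step left them, time stands still between calls to the robot, and variables do not carry over. Pictures are saved under pics/ and viewed, at most 10 in all, crops included, and the job is handed in when it is done.

```bash
mkdir -p pics; cat > h.py <<'E'
import numpy as np, cv2
from workcell import ctrl
from scipy.spatial.transform import Rotation as R
def snap(cam,fn=None):
    im=ctrl.get_image(cam)
    if fn: cv2.imwrite('pics/'+fn,im[:,:,::-1])
    return im
def ray(cam,u,v,z):
    c=ctrl.camera_info(cam);K=np.array(c['camera_matrix']);T=np.array(c['world_from_camera'])
    d=np.linalg.inv(K)@[u,v,1];d=T[:3,:3]@[d[0],-d[1],-d[2]];o=T[:3,3]
    return o+d*(z-o[2])/d[2]
def proj(cam,p):
    c=ctrl.camera_info(cam);K=np.array(c['camera_matrix']);T=np.linalg.inv(np.array(c['world_from_camera']))
    q=T[:3,:3]@p+T[:3,3];q=K@[q[0],-q[1],-q[2]];return q[:2]/q[2]
def pose():
    o=ctrl.get_obs();return np.array(o['ee_pos']),R.from_rotvec(o['orientation'])
def rel(p,Rt):
    "shift/turn in tool axes from current measured pose to target"
    p0,R0=pose();print('trans',R0.inv().apply(np.array(p)-p0).round(1),'ang',(R0.inv()*Rt).as_rotvec().round(3))
E
python3 - <<'E'
from h import *
a=snap('top','top1.png');b=snap('scene','scene1.png')
for c in('top','scene'):
    for l in ['stand','pan','pan_tab','scoop','scoop_grip','bin','multimeter','solder_reel','battery_pack','ball1']:
        print(c,l,[(round(d['score'],2),np.round(d['rect']).astype(int).tolist()) for d in ctrl.look_for(c,l)][:6])
    i=ctrl.camera_info(c);print(np.round(i['camera_matrix'],1).tolist(),np.round(i['world_from_camera'],3).tolist())
o=ctrl.get_obs();print(o,ctrl.hold_point_z)
E
```

```text
top stand [(0.57, [184, 136, 260, 244]), (0.37, [191, 137, 252, 241])]
top pan [(0.79, [193, 140, 254, 241])]
top pan_tab [(0.65, [192, 139, 249, 244])]
top scoop [(0.97, [250, 265, 304, 294]), (0.96, [311, 192, 342, 248]), (0.76, [369, 230, 411, 260]), (0.72, [330, 283, 372, 339]), (0.59, [111, 139, 169, 168]), (0.55, [217, 88, 242, 132])]
top scoop_grip [(0.98, [329, 283, 370, 340]), (0.89, [248, 261, 308, 296]), (0.85, [364, 233, 410, 262]), (0.82, [312, 190, 343, 248]), (0.64, [224, 148, 231, 160]), (0.52, [290, 139, 310, 160])]
top bin [(0.97, [82, 193, 134, 243])]
top multimeter [(0.86, [112, 138, 170, 167])]
top solder_reel [(0.59, [290, 144, 308, 163])]
top battery_pack [(0.69, [167, 266, 200, 300])]
top ball1 [(0.59, [208, 171, 217, 176])]
[[374.2, 0.0, 251.4], [0.0, 374.2, 192.9], [0.0, 0.0, 1.0]] [[0.019, 0.983, -0.183, 401.523], [-1.0, 0.02, 0.001, -90.992], [0.005, 0.183, 0.983, 1059.732], [0.0, 0.0, 0.0, 1.0]]
scene stand [(0.62, [245, 149, 335, 246]), (0.29, [253, 147, 333, 251])]
scene pan [(0.78, [254, 145, 330, 249])]
scene pan_tab [(0.93, [255, 146, 333, 247]), (0.
[... 847 characters left out ...]
rray([-1.15001258e+00,  4.23120226e-01,  1.62989363e+00,  2.48708636e-05,
        1.08859955e+00, -1.89718948e-02]), 'qvel': array([ 8.08526579e-04, -4.63124467e-06,  2.33200979e-04,  1.42673171e-03,
        1.38656534e-03, -1.25885569e-04]), 'joint_torque': array([-2.70638884e-04, -5.44596612e+01, -2.74044800e+01,  6.43914216e-02,
        1.68338110e-02, -1.38816497e-05]), 'ee_pos': array([ 266.11401337, -565.49990768,  190.76493177]), 'orientation': array([-3.06593582e+00, -6.85190917e-01, -2.74133612e-05]), 'ft_force': array([-0.90785885, -0.11365353,  0.17407118]), 'moment': array([ 0.04436531, -0.00430235,  0.0317493 ]), 'grasp_force': 0.0, 'width': 87.68046933103038} 18.700000000000003
```

View pics/top1.png

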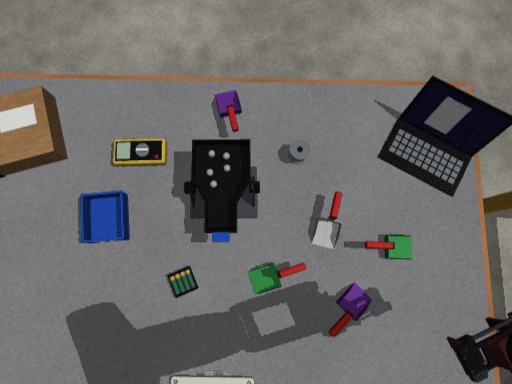

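View pics/scene1.png

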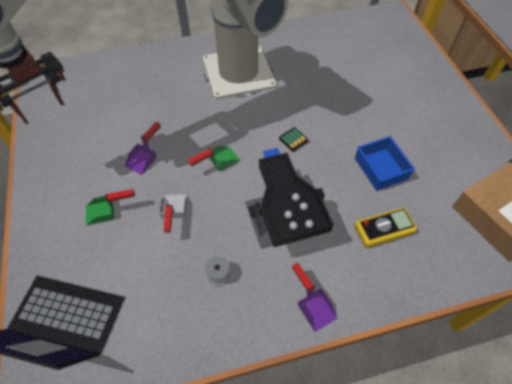

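```bash
cat > m.py <<'E'
from h import *
im=cv2.imread('pics/top1.png');hsv=cv2.cvtColor(im,cv2.COLOR_BGR2HSV)
def seg(roi,lo,hi):
    l,t,r,b=roi;m=np.zeros(im.shape[:2],np.uint8);m[t:b,l:r]=cv2.inRange(hsv,lo,hi)[t:b,l:r]
    ys,xs=np.nonzero(m);pts=np.c_[xs,ys].astype(np.float32);return pts,cv2.minAreaRect(pts)
def w(pts,z): return np.array([ray('top',u,v,z) for u,v in pts])[:,:2]
for n,roi,lo,hi,z in [('tab',(205,225,240,250),(100,100,80),(130,255,255),121),('handle',(310,185,350,225),(0,120,60),(8,255,255),67),('bowl',(305,215,345,252),(0,0,150),(180,40,255),15),('bin',(75,185,140,250),(100,100,60),(130,255,255),55)]:
    p,_=seg(roi,lo,hi);W=w(p,z).astype(np.float32);r=cv2.minAreaRect(W);print(n,len(p),W.mean(0).round(1),[np.round(x,1) for x in r])
print('knobs',w([(190,187),(256,187)],75).round(1))
print('reel',w([(299,152)],40),'mm',w([(139,152)],20))
big=cv2.resize(im[130:260,175:355],None,fx=4.4,fy=4.4,interpolation=cv2.INTER_CUBIC);cv2.imwrite('pics/crop1.png',big)
E
python3 m.py
```

```text
tab 179 [464.1 -16.7] [array([464. , -16.8]), array([22.4, 42.7]), np.float64(1.1)]
handle 167 [ 560.  -319.5] [array([ 560.9, -319. ]), array([19.1, 69.2]), np.float64(76.6)]
bowl 403 [ 482.3 -294.3] [array([ 488.8, -300.4]), array([60. , 80.4]), np.float64(76.3)]Traceback (most recent call last):
  File "m.py", line 8, in <module>
    p,_=seg(roi,lo,hi);W=w(p,z).astype(np.float32);r=cv2.minAreaRect(W);print(n,len(p),W.mean(0).round(1),[np.round(x,1) for x in r])
                         ~^^^^^
  File "m.py", line 6, in w
    def w(pts,z): return np.array([ray('top',u,v,z) for u,v in pts])[:,:2]
                                   ~~~^^^^^^^^^^^^^
  File "h.py", line 9, in ray
    c=ctrl.camera_info(cam);K=np.array(c['camera_matrix']);T=np.array(c['world_from_camera'])
ValueError: time passes only in moves, steps and waits
```

```bash
sed -i "s/^def ray/CI={}\ndef info(c):\n    if c=='wrist': return ctrl.camera_info(c)\n    if c not in CI: CI[c]=ctrl.camera_info(c)\n    return CI[c]\ndef ray/; s/c=ctrl.camera_info(cam)/c=info(cam)/" h.py; python3 m.py
```

```text
tab 179 [464.1 -16.7] [array([464. , -16.8]), array([22.4, 42.7]), np.float64(1.1)]
handle 167 [ 560.  -319.5] [array([ 560.9, -319. ]), array([19.1, 69.2]), np.float64(76.6)]
bowl 403 [ 482.3 -294.3] [array([ 488.8, -300.4]), array([60. , 80.4]), np.float64(76.3)]
bin 2275 [514.9 303.4] [array([517.4, 303.6]), array([136.4, 128.8]), np.float64(6.9)]
knobs [[ 597.6   73.1]
 [ 601.2 -104. ]]
reel [[ 711.78027196 -224.46862687]] mm [[708.45891131 234.05978755]]
```

View pics/crop1.png

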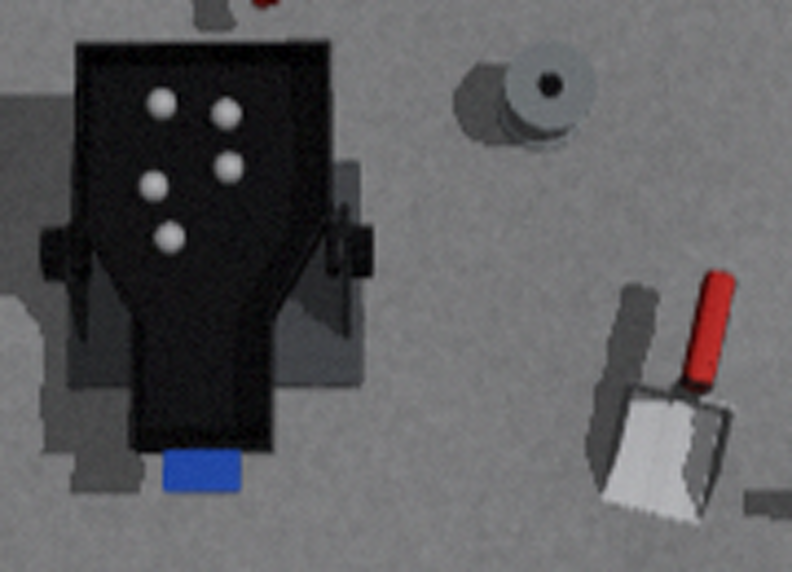

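```bash
cat >> h.py <<'E'
def down(yaw,pitch=0):
    "tool x at world yaw (rad), z down; pitch>0 = fingers tip away along tool x (scoop lip down)"
    x=np.array([np.cos(yaw),np.sin(yaw),0]);z=np.array([0,0,-1.]);y=np.cross(z,x)
    return R.from_matrix(np.c_[x,y,z])*R.from_rotvec([0,pitch,0])
E
python3 - <<'E'
from h import *
rel([459,-16.5,150],down(0))
p,r=pose();print(r.as_matrix().round(3).tolist())
i=ctrl.camera_info('wrist');T=np.array(i['world_from_camera']);print((r.inv().apply(T[:3,3]-p)).round(1),(r.inv().as_matrix()@T[:3,:3]).round(2).tolist(),np.round(i['camera_matrix'],0).tolist(),ctrl.get_obs()['t'])
E
```

```text
trans [ 408.2 -414.7   40.8] ang [-0.   -0.    0.44]
[[0.905, 0.426, 0.0], [0.426, -0.905, 0.0], [0.0, -0.0, -1.0]]
[  71.7    0.4 -193.3] [[-0.0, 0.97, 0.26], [1.0, 0.0, 0.0], [0.0, 0.26, -0.97]] [[306.0, 0.0, 253.0], [0.0, 306.0, 190.0], [0.0, 0.0, 1.0]] 1.1
```

```bash
python3 -m creep '[{"translation":[50,-52,5],"angular":[0,0,0.05],"jaw":0},{"translation":[100,-104,10],"angular":[0,0,0.11],"jaw":0},{"translation":[141,-144,14],"angular":[0,0,0.16],"jaw":0},{"translation":[182,-185,18],"angular":[0,0,0.2],"jaw":0},{"translation":[223,-226,22],"angular":[0,0,0.25],"jaw":0},{"translation":[264,-268,26],"angular":[0,0,0.3],"jaw":0},{"translation":[305,-310,30],"angular":[0,0,0.35],"jaw":0},{"translation":[345,-350,34],"angular":[0,0,0.39],"jaw":0}]'
python3 - <<'E'
from h import *
rel([459,-16.5,135],down(0))
E
```

```text
t: 2.1
ee_pos: [429.9, -100.0, 157.0]
orientation: [3.14, 0.076, 0.002]
ft_force: [0.7, 0.9, 0.3]
width: 11.4
grasp_force: 0.0
trans [ 33.1 -82.   22. ] ang [ 0.    -0.001  0.049]
```

```bash
python3 -m creep '[{"translation":[15,-40,8],"angular":[0,0,0.02],"jaw":0},{"translation":[29,-72,16],"angular":[0,0,0.045],"jaw":0},{"translation":[33,-82,22],"angular":[0,0,0.049],"jaw":0},{"translation":[33,-82,22],"angular":[0,0,0.049],"jaw":0},{"translation":[33,-82,22],"angular":[0,0,0.049],"jaw":0},{"translation":[33,-82,22],"angular":[0,0,0.049],"jaw":0},{"translation":[33,-82,22],"angular":[0,0,0.049],"jaw":0},{"translation":[33,-82,22],"angular":[0,0,0.049],"jaw":0}]'
python3 - <<'E'
from h import *
snap('wrist','w1.png');rel([459,-16.5,121],down(0));print(proj('wrist',[464,-16.5,121]),ctrl.look_for('wrist','pan_tab'))
E
```

```text
t: 3.1
ee_pos: [458.2, -18.7, 134.9]
orientation: [3.142, 0.0, 0.0]
ft_force: [-0.5, -0.3, 0.8]
width: 0.3
grasp_force: 0.0
trans [ 0.8 -2.1 13.9] ang [ 0. -0.  0.]
[249.69781809 203.77883447] [{'rect': [128.6, 2.1, 361.0, 218.2], 'score': 0.66}]
```

View pics/w1.png

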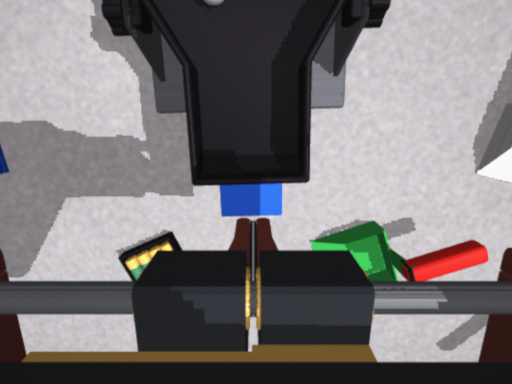

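```bash
python3 -m creep '[{"translation":[2,1,4],"angular":[0,0,0],"jaw":0},{"translation":[2,1,8],"angular":[0,0,0],"jaw":0},{"translation":[2,1,11],"angular":[0,0,0],"jaw":0},{"translation":[2,1,13],"angular":[0,0,0],"jaw":0},{"translation":[2,1,15],"angular":[0,0,0],"jaw":0},{"translation":[2,1,17],"angular":[0,0,0],"jaw":0},{"translation":[2,1,19],"angular":[0,0,0],"jaw":0},{"translation":[2,1,21],"angular":[0,0,0],"jaw":0}]'
python3 -m creep '[{"translation":[0,0,1.5],"angular":[0,0,0],"jaw":0},{"translation":[0,0,3],"angular":[0,0,0],"jaw":0},{"translation":[-1,0,4.5],"angular":[0,0,0],"jaw":0},{"translation":[-1,0,6],"angular":[0,0,0],"jaw":0},{"translation":[-1,0,7.5],"angular":[0,0,0],"jaw":0},{"translation":[-2,0,9],"angular":[0,0,0],"jaw":0},{"translation":[-2,0,10.5],"angular":[0,0,0],"jaw":0},{"translation":[-2,0,12],"angular":[0,0,0],"jaw":0}]'
```

```text
t: 4.2
ee_pos: [460.2, -19.4, 113.7]
orientation: [-3.142, -0.001, -0.0]
ft_force: [-0.1, 0.1, -0.0]
width: 0.4
grasp_force: 0.0
t: 5.2
ee_pos: [458.1, -19.4, 101.7]
orientation: [-3.142, -0.001, 0.0]
ft_force: [0.1, 0.9, -0.9]
width: 0.3
grasp_force: 0.0
```

```bash
python3 - <<'E'
from h import *
a=snap('wrist');b=snap('scene');c=snap('top')
b=cv2.resize(b[110:250,200:380],(514,400));c=cv2.resize(c[120:290,150:290],(330,400))
cv2.imwrite('pics/x1.png',np.hstack([cv2.resize(a,(512,400))[100:,100:400][:400].copy() if 0 else b,c])[:,:,::-1]);cv2.imwrite('pics/w2.png',a[:,:,::-1])
E
```

```text
(no output)
```

View pics/w2.png

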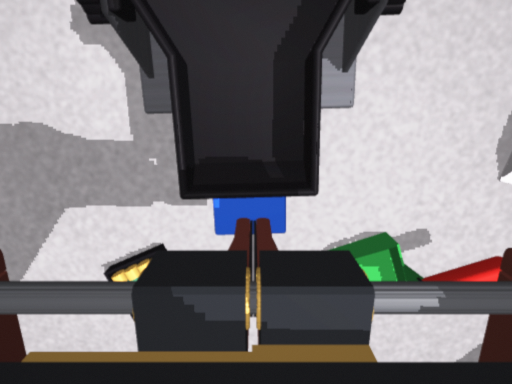

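```bash
python3 - <<'E'
from h import *
for v in (197,235): print(ray('wrist',250,v,121))
p,_=pose();print(p,proj('wrist',p),proj('wrist',p+[0,0,20]))
print(ctrl.get_obs()['ft_force'])
E
```

```text
[478.72472294 -17.77526279 121.        ]
[454.45838834 -17.72043018 121.        ]
[458.12002976 -19.38623805 101.6990258 ] [252.72021372 218.35890501] [252.71876503 229.87376576]
[-0.28902197 -0.4564743   0.26797135]
```

View pics/x1.png

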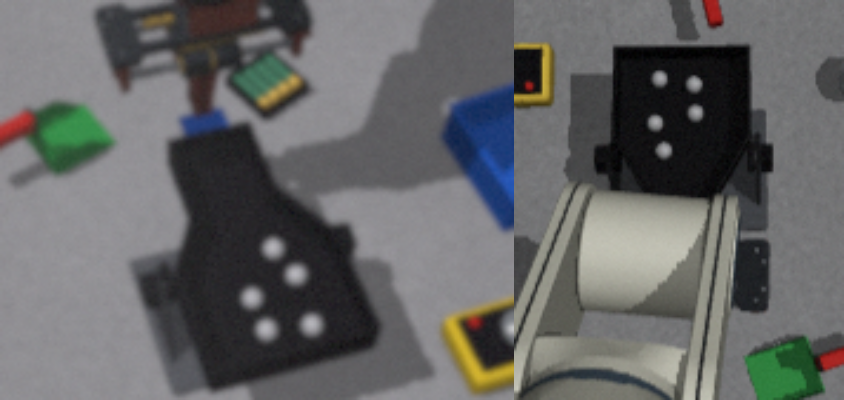

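```bash
python3 - <<'E'
from h import *
for f in('w1','w2'):
    hsv=cv2.cvtColor(cv2.imread(f'pics/{f}.png'),cv2.COLOR_BGR2HSV);m=cv2.inRange(hsv,(105,120,60),(130,255,255));m[:,:190]=0;m[:,310:]=0;m[:170]=0;m[245:]=0
    for r in range(180,245,3):
        x=np.nonzero(m[r])[0]
        if len(x): print(f,r,x.min(),x.max(),len(x))
E
```

```text
w1 183 256 281 26
w1 186 220 281 62
w1 189 220 281 62
w1 192 221 281 61
w1 195 221 281 61
w1 198 221 281 61
w1 201 221 281 61
w1 204 221 281 61
w1 207 222 281 60
w1 210 222 281 60
w1 213 222 281 60
w2 198 213 285 73
w2 201 213 285 73
w2 204 214 285 72
w2 207 214 285 72
w2 210 214 285 72
w2 213 214 285 72
w2 216 215 285 71
w2 219 215 285 48
w2 222 215 285 40
w2 225 215 285 39
w2 228 215 285 38
w2 231 216 284 35
w2 234 218 224 7
```

```bash
python3 - <<'E'
import cv2
a=cv2.imread('pics/w2.png')[170:260,170:330];cv2.imwrite('pics/c2.png',cv2.resize(a,None,fx=4.5,fy=4.5,interpolation=cv2.INTER_NEAREST))
E
```

```text
(no output)
```

View pics/c2.png

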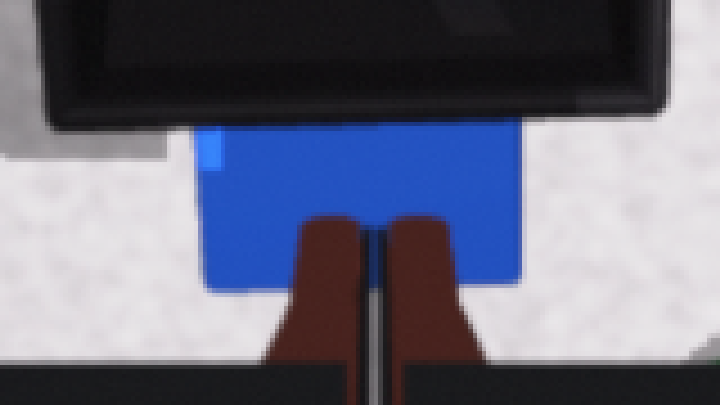

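```bash
python3 -m creep '[{"translation":[0,-2,-15],"angular":[0,0,0],"jaw":0},{"translation":[0,-2,-28],"angular":[0,0,0],"jaw":0},{"translation":[8,-2,-28],"angular":[0,0,0],"jaw":0},{"translation":[8,-2,-26],"angular":[0,0,0],"jaw":0},{"translation":[8,-2,-22],"angular":[0,0,0],"jaw":0},{"translation":[8,-2,-20],"angular":[0,0,0],"jaw":0},{"translation":[8,-2,-18],"angular":[0,0,0],"jaw":0},{"translation":[8,-2,-17],"angular":[0,0,0],"jaw":0}]'
python3 - <<'E'
from h import *
im=snap('wrist')
hsv=cv2.cvtColor(im[:,:,::-1].copy(),cv2.COLOR_BGR2HSV);m=cv2.inRange(hsv,(105,120,60),(130,255,255));m[:,:190]=0;m[:,310:]=0;m[:160]=0;m[250:]=0
for r in range(180,250,4):
        x=np.nonzero(m[r])[0]
        if len(x): print(r,x.min(),x.max(),len(x))
E
```

```text
t: 6.35
ee_pos: [465.9, -17.4, 118.5]
orientation: [-3.142, -0.001, 0.001]
ft_force: [0.4, -0.1, -0.2]
width: 0.7
grasp_force: 0.0
200 277 285 9
204 220 285 66
208 220 285 66
212 220 285 66
216 221 285 65
220 221 285 39
224 221 285 33
228 222 285 31
232 222 285 30
```

```bash
python3 -m creep '[{"translation":[0,0,1.5],"angular":[0,0,0],"jaw":0},{"translation":[0,0,3],"angular":[0,0,0],"jaw":0},{"translation":[0,0,4.5],"angular":[0,0,0],"jaw":0},{"translation":[0,0,6],"angular":[0,0,0],"jaw":0},{"translation":[0,0,7.5],"angular":[0,0,0],"jaw":0},{"translation":[0,0,9],"angular":[0,0,0],"jaw":0},{"translation":[0,0,10.5],"angular":[0,0,0],"jaw":0},{"translation":[0,0,12],"angular":[0,0,0],"jaw":0}]'
python3 - <<'E'
from h import *
im=snap('wrist','w3.png');b=snap('scene','s3.png')
hsv=cv2.cvtColor(im[:,:,::-1].copy(),cv2.COLOR_BGR2HSV);m=cv2.inRange(hsv,(105,120,60),(130,255,255));m[:,:190]=0;m[:,310:]=0;m[:160]=0;m[250:]=0
for r in range(180,250,4):
        x=np.nonzero(m[r])[0]
        if len(x): print(r,x.min(),x.max(),len(x))
s=[cv2.inRange(cv2.cvtColor(i,cv2.COLOR_BGR2HSV)[130:170,240:290],(100,100,60),(130,255,255)) for i in (cv2.imread('pics/scene1.png'),b[:,:,::-1].copy())]
print([np.argwhere(x).mean(0) for x in s])
print(proj('scene',[464,-17,121]),proj('scene',[459,-17,102]))
E
```

```text
t: 7.4
ee_pos: [466.1, -17.4, 106.7]
orientation: [-3.142, -0.001, 0.0]
ft_force: [-0.1, -0.9, -0.1]
width: 1.0
grasp_force: 0.0
208 218 287 70
212 218 287 70
216 218 287 70
220 219 287 43
224 219 287 37
228 219 287 36
232 219 287 35
236 220 287 33
240 220 286 29
[array([22.712, 31.016]), array([23.22988506, 30.89655172])]
[271.24735209 151.25588553] [270.55466531 154.21383815]
```

```bash
python3 - <<'E'
from h import *
p0,r0=pose();T=np.array(ctrl.camera_info('wrist')['world_from_camera']);K=np.array(ctrl.camera_info('wrist')['camera_matrix'])
def edges(f):
    m=cv2.inRange(cv2.cvtColor(cv2.imread(f),cv2.COLOR_BGR2HSV),(105,120,60),(130,255,255));m[:170]=0;m[255:]=0
    s=m[:,224:236].mean(1)/255; r=np.nonzero(s>.5)[0]; return r.min()-.5,r.max()+.5
for z in (90,100,110,121):
  for f,p in(('w1',[458.2,-18.7,134.9]),('w2',[458.1,-19.4,101.7]),('w3',[466.1,-17.4,106.7])):
    o=T[:3,3]-p0+p
    e=edges(f'pics/{f}.png');out=[]
    for v in e:
        d=np.linalg.inv(K)@[250,v,1];d=T[:3,:3]@[d[0],-d[1],-d[2]];out.append((o+d*(z-o[2])/d[2])[0].round(1))
    print(z,f,e,out)
E
```

```text
90 w1 (np.float64(183.5), np.float64(215.5)) [np.float64(471.2), np.float64(444.1)]
90 w2 (np.float64(197.5), np.float64(233.5)) [np.float64(469.3), np.float64(442.2)]
90 w3 (np.float64(207.5), np.float64(242.5)) [np.float64(468.3), np.float64(440.8)]
100 w1 (np.float64(183.5), np.float64(215.5)) [np.float64(473.7), np.float64(447.7)]
100 w2 (np.float64(197.5), np.float64(233.5)) [np.float64(472.2), np.float64(446.5)]
100 w3 (np.float64(207.5), np.float64(242.5)) [np.float64(471.6), np.float64(445.5)]
110 w1 (np.float64(183.5), np.float64(215.5)) [np.float64(476.2), np.float64(451.3)]
110 w2 (np.float64(197.5), np.float64(233.5)) [np.float64(475.2), np.float64(450.8)]
110 w3 (np.float64(207.5), np.float64(242.5)) [np.float64(474.9), np.float64(450.1)]
121 w1 (np.float64(183.5), np.float64(215.5)) [np.float64(478.9), np.float64(455.2)]
121 w2 (np.float64(197.5), np.float64(233.5)) [np.float64(478.4), np.float64(455.5)]
121 w3 (np.float64(207.5), np.float64(242.5)) [np.float64(478.5), np.float64(455.2)]
```

View pics/s3.png

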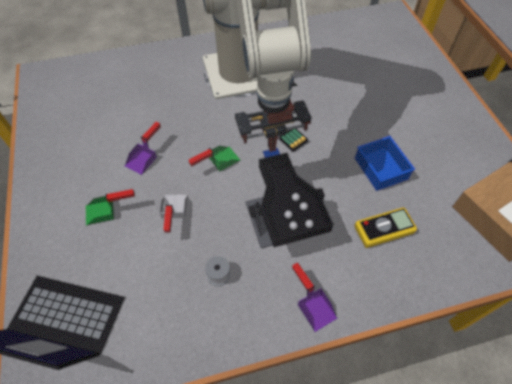

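```bash
python3 -m creep '[{"translation":[0,0,1],"angular":[0,0,0],"jaw":0},{"translation":[0,0,2],"angular":[0,0,0],"jaw":0},{"translation":[0,0,3],"angular":[0,0,0],"jaw":0},{"translation":[0,0,4],"angular":[0,0,0],"jaw":0},{"translation":[0,0,5],"angular":[0,0,0],"jaw":0},{"translation":[0,0,6],"angular":[0,0,0],"jaw":0},{"translation":[0,0,7],"angular":[0,0,0],"jaw":0},{"translation":[0,0,8],"angular":[0,0,0],"jaw":0}]'
python3 -m creep '[{"translation":[0,0,1],"angular":[0,0,0],"jaw":0},{"translation":[0,0,2],"angular":[0,0,0],"jaw":0},{"translation":[0,0,3],"angular":[0,0,0],"jaw":0},{"translation":[0,0,4],"angular":[0,0,0],"jaw":0},{"translation":[0,0,5],"angular":[0,0,0],"jaw":0},{"translation":[0,0,6],"angular":[0,0,0],"jaw":0},{"translation":[0,0,6],"angular":[0,0,0],"jaw":0},{"translation":[0,0,6],"angular":[0,0,0],"jaw":0}]'
python3 - <<'E'
from h import *
im=snap('wrist','w4.png');b=snap('scene','s4.png')
m=cv2.inRange(cv2.cvtColor(im,cv2.COLOR_RGB2HSV),(105,120,60),(130,255,255));m[:170]=0;m[255:]=0;m[:,:190]=0;m[:,310:]=0
print([(r,np.nonzero(m[r])[0].min(),np.nonzero(m[r])[0].max()) for r in range(170,255,6) if m[r].any()])
E
```

```text
t: 8.5
ee_pos: [466.1, -17.4, 98.7]
orientation: [-3.142, -0.001, 0.0]
ft_force: [0.6, -0.3, 0.3]
width: 0.4
grasp_force: 0.0
t: 9.5
ee_pos: [466.2, -17.4, 92.8]
orientation: [3.142, 0.001, 0.0]
ft_force: [-0.7, 0.3, 0.8]
width: 0.5
grasp_force: 0.0
[(218, np.int64(215), np.int64(289)), (224, np.int64(216), np.int64(289)), (230, np.int64(216), np.int64(289)), (236, np.int64(217), np.int64(289)), (242, np.int64(217), np.int64(289)), (248, np.int64(217), np.int64(289))]
```

```bash
python3 - <<'E'
from h import *
t=snap('top')
print(ctrl.camera_info('wrist').keys(), proj('scene',[466.2,-17.4,92.8]),proj('scene',[466.2,-17.4,121]))
w=cv2.imread('pics/w4.png');s=cv2.imread('pics/s4.png');s3=cv2.imread('pics/s3.png');s1=cv2.imread('pics/scene1.png')
R_=lambda a,sz:cv2.resize(a,sz,interpolation=cv2.INTER_NEAREST)
top=np.hstack([R_(w,(400,300)),R_(w[180:270,190:310],(400,300))])
c=lambda a:R_(a[125:185,240:300],(266,300))
cv2.imwrite('pics/mont.png',np.vstack([top,R_(np.hstack([c(s1),c(s3),c(s)]),(800,300))]))
E
```

```text
dict_keys(['camera_matrix', 'world_from_camera']) [271.05424727 158.32541647] [271.33115827 151.90891481]
```

View pics/mont.png

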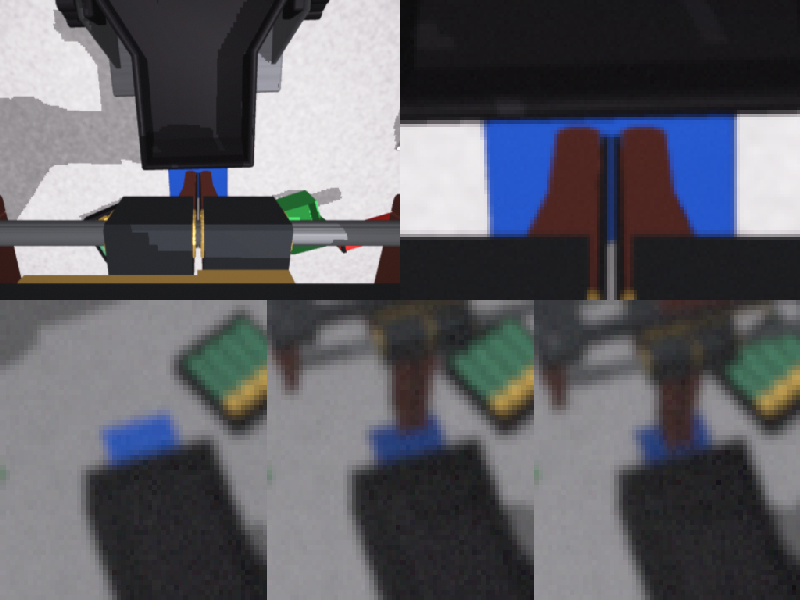

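```bash
python3 -m creep '[{"translation":[-4,0,1],"angular":[0,0,0],"jaw":0},{"translation":[-4,0,2],"angular":[0,0,0],"jaw":0},{"translation":[-4,0,3],"angular":[0,0,0],"jaw":0},{"translation":[-4,0,4],"angular":[0,0,0],"jaw":0},{"translation":[-4,0,5],"angular":[0,0,0],"jaw":0},{"translation":[-4,0,6],"angular":[0,0,0],"jaw":0},{"translation":[-4,0,7],"angular":[0,0,0],"jaw":0},{"translation":[-4,0,8],"angular":[0,0,0],"jaw":0}]'
```

```text
t: 10.65
ee_pos: [460.7, -17.4, 84.6]
orientation: [-3.142, -0.001, 0.004]
ft_force: [-5.1, -0.6, 6.0]
width: 0.7
grasp_force: 3.1
```

```bash
python3 -m creep '[{"translation":[-1,0,1.5],"angular":[0,0,0],"jaw":0},{"translation":[-1,0,3],"angular":[0,0,0],"jaw":0},{"translation":[-2,0,4.5],"angular":[0,0,0],"jaw":0},{"translation":[-2,0,6],"angular":[0,0,0],"jaw":0},{"translation":[-3,0,7.5],"angular":[0,0,0],"jaw":0},{"translation":[-3,0,9],"angular":[0,0,0],"jaw":0},{"translation":[-3,0,10.5],"angular":[0,0,0],"jaw":0},{"translation":[-4,0,12],"angular":[0,0,0],"jaw":0}]'
python3 - <<'E'
from h import *
im=snap('wrist','w5.png')
m=cv2.inRange(cv2.cvtColor(im,cv2.COLOR_RGB2HSV),(105,120,60),(130,255,255));m[:170]=0;m[255:]=0;m[:,:190]=0;m[:,310:]=0
print([(r,np.nonzero(m[r])[0].min(),np.nonzero(m[r])[0].max()) for r in range(170,255,6) if m[r].any()])
E
```

```text
t: 11.65
ee_pos: [457.6, -17.4, 72.6]
orientation: [3.142, 0.001, -0.001]
ft_force: [-2.5, -0.9, 4.0]
width: 0.4
grasp_force: 2.3
[(212, np.int64(217), np.int64(290)), (218, np.int64(215), np.int64(290)), (224, np.int64(215), np.int64(290)), (230, np.int64(216), np.int64(290)), (236, np.int64(216), np.int64(290)), (242, np.int64(217), np.int64(290))]
```

```bash
python3 -m creep '[{"translation":[0,0,1.5],"angular":[0,0,0],"jaw":0},{"translation":[-1,0,3],"angular":[0,0,0],"jaw":0},{"translation":[-1,0,4.5],"angular":[0,0,0],"jaw":0},{"translation":[-2,0,6],"angular":[0,0,0],"jaw":0},{"translation":[-2,0,7.5],"angular":[0,0,0],"jaw":0},{"translation":[-2,0,9],"angular":[0,0,0],"jaw":0},{"translation":[-2,0,10.5],"angular":[0,0,0],"jaw":0},{"translation":[-2,0,12],"angular":[0,0,0],"jaw":0}]'
python3 -m creep '[{"translation":[0,0,1],"angular":[0,0,0],"jaw":0},{"translation":[0,0,2],"angular":[0,0,0],"jaw":0},{"translation":[0,0,3],"angular":[0,0,0],"jaw":0},{"translation":[0,0,3.5],"angular":[0,0,0],"jaw":0},{"translation":[0,0,4],"angular":[0,0,0],"jaw":0},{"translation":[0,0,4.5],"angular":[0,0,0],"jaw":0},{"translation":[0,0,5],"angular":[0,0,0],"jaw":0},{"translation":[0,0,5],"angular":[0,0,0],"jaw":0}]'
```

```text
t: 12.7
ee_pos: [456.0, -17.4, 60.6]
orientation: [-3.142, -0.001, 0.0]
ft_force: [-1.8, -0.6, 3.4]
width: 0.4
grasp_force: 1.6
t: 13.7
ee_pos: [456.1, -17.4, 55.7]
orientation: [-3.142, -0.001, 0.0]
ft_force: [-2.5, 0.8, 2.8]
width: 0.3
grasp_force: 1.6
```

```bash
python3 -m creep '[{"translation":[0,0,1],"angular":[0,0,0],"jaw":0},{"translation":[0,0,2],"angular":[0,0,0],"jaw":0},{"translation":[0,0,3],"angular":[0,0,0],"jaw":0},{"translation":[0,0,3.5],"angular":[0,0,0],"jaw":0},{"translation":[0,0,4],"angular":[0,0,0],"jaw":0},{"translation":[0,0,4.5],"angular":[0,0,0],"jaw":0},{"translation":[0,0,5],"angular":[0,0,0],"jaw":0},{"translation":[0,0,5],"angular":[0,0,0],"jaw":0}]'
python3 - <<'E'
from h import *
a=snap('wrist','w6.png');s=snap('scene','s6.png')
for c in('wrist','scene'): print(c,[(round(d['score'],2),np.round(d['rect']).tolist()) for d in ctrl.look_for(c,'ball1')])
# bright blobs within pan in wrist view
g=cv2.cvtColor(a,cv2.COLOR_RGB2GRAY)
E
```

```text
t: 14.7
ee_pos: [456.4, -17.4, 53.6]
orientation: [3.142, 0.001, 0.001]
ft_force: [-15.9, 0.0, 46.6]
width: 0.3
grasp_force: 24.7
wrist [(0.81, [270.0, 149.0, 303.0, 179.0]), (0.81, [197.0, 148.0, 228.0, 182.0]), (0.78, [182.0, 117.0, 216.0, 157.0]), (0.68, [228.0, 151.0, 260.0, 179.0]), (0.63, [252.0, 124.0, 284.0, 159.0])]
scene []
```

```bash
python3 -m creep '[{"translation":[0,0,-20],"angular":[0,0,0],"jaw":0},{"translation":[0,0,-60],"angular":[0,0,0],"jaw":0},{"translation":[5,45,-80],"angular":[0,0,0.03],"jaw":0.5},{"translation":[23,100,-80],"angular":[0,0,0.08],"jaw":1},{"translation":[41,155,-80],"angular":[0,0,0.12],"jaw":1},{"translation":[59,210,-80],"angular":[0,0,0.16],"jaw":1},{"translation":[77,260,-80],"angular":[0,0,0.2],"jaw":1},{"translation":[90,299,-80],"angular":[0,0,0.234],"jaw":1}]'
python3 -m creep '[{"translation":[0,0,0],"angular":[0,0,0],"jaw":1},{"translation":[0,0,0],"angular":[0,0,0],"jaw":1},{"translation":[0,0,0],"angular":[0,0,0],"jaw":1},{"translation":[0,0,0],"angular":[0,0,0],"jaw":1},{"translation":[0,0,0],"angular":[0,0,0],"jaw":1},{"translation":[0,0,0],"angular":[0,0,0],"jaw":1},{"translation":[0,0,0],"angular":[0,0,0],"jaw":1},{"translation":[0,0,0],"angular":[0,0,0],"jaw":1}]'
python3 - <<'E'
from h import *
a=snap('wrist','w7.png');p,r=pose();yaw=-.234
hsv=cv2.cvtColor(a,cv2.COLOR_RGB2HSV)
m=cv2.inRange(hsv,(0,150,90),(6,255,255));m2=cv2.inRange(hsv,(173,150,90),(180,255,255));m|=m2
n,l,st,c=cv2.connectedComponentsWithStats(m)
T=info('wrist')
CI['wf']=ctrl.camera_info('wrist')
for i in range(1,n):
    if st[i][4]<100: continue
    ys,xs=np.nonzero(l==i);W=np.array([ray('wf',u,v,72)[:2] for u,v in zip(xs,ys)],np.float32)
    print(st[i],W.mean(0),cv2.minAreaRect(W))
b=cv2.inRange(hsv,(0,60,20),(12,255,100))
n,l,st,c=cv2.connectedComponentsWithStats(b)
print([s.tolist() for s in st[1:] if s[4]>80])
print(proj('wf',p+r.apply([0,44,0])),proj('wf',p-r.apply([0,44,0])),p)
E
```

```text
t: 15.9
ee_pos: [548.0, -319.2, 130.9]
orientation: [3.119, -0.369, 0.004]
ft_force: [1.2, -0.0, 0.5]
width: 56.9
grasp_force: 0.0
t: 16.9
ee_pos: [546.4, -316.3, 130.8]
orientation: [-3.12, 0.366, 0.0]
ft_force: [0.7, -0.6, -1.0]
width: 87.7
grasp_force: 0.0
[ 244  131   21   83 1648] [ 565.5559  -321.69318] ((563.9479370117188, -321.4115295410156), (16.711421966552734, 70.3050308227539), 76.16764831542969)
[381 241  58  25 699] [ 461.33517 -439.87436] ((459.56585693359375, -441.3478698730469), (50.54526901245117, 17.76515007019043), 89.21977996826172)
[172 340  42  22 500] [ 399.69028 -224.23517] ((397.3651123046875, -222.17333984375), (17.325260162353516, 48.254371643066406), 19.464372634887695)
[[95, 218, 76, 64, 1464], [336, 218, 96, 64, 1880], [100, 314, 40, 48, 1221], [366, 314, 40, 38, 1047], [155, 334, 60, 29, 449]]
[318.58916131 218.33380126] [187.34167157 218.42919418] [ 546.36670184 -316.32739354  130.77085951]
```

View pics/w7.png

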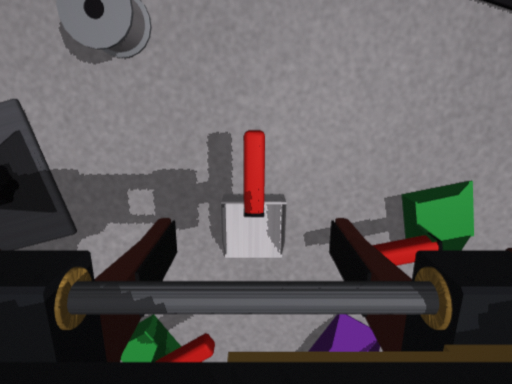

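```bash
python3 -m creep '[{"translation":[0,0,30],"angular":[0,0,0],"jaw":1},{"translation":[0,0,60],"angular":[0,0,0],"jaw":1},{"translation":[0,0,85],"angular":[0,0,0],"jaw":1},{"translation":[0,0,105],"angular":[0,0,0],"jaw":1},{"translation":[0,0,115],"angular":[0,0,0],"jaw":1},{"translation":[0,0,118],"angular":[0,0,0],"jaw":1},{"translation":[0,0,118],"angular":[0,0,0],"jaw":0.6},{"translation":[0,0,118],"angular":[0,0,0],"jaw":0}]'
python3 -m creep '[{"translation":[0,0,0],"angular":[0,0,0],"jaw":0},{"translation":[0,0,0],"angular":[0,0,0],"jaw":0},{"translation":[0,0,0],"angular":[0,0,0],"jaw":0},{"translation":[0,0,0],"angular":[0,0,0],"jaw":0},{"translation":[0,0,0],"angular":[0,0,0],"jaw":0},{"translation":[0,0,0],"angular":[0,0,0],"jaw":0},{"translation":[0,0,-3],"angular":[0,0,0],"jaw":0},{"translation":[0,0,-3],"angular":[0,0,0],"jaw":0}]'
```

```text
t: 17.95
ee_pos: [547.0, -316.7, 13.6]
orientation: [3.12, -0.365, 0.002]
ft_force: [-0.1, 0.8, -0.3]
width: 71.0
grasp_force: 0.0
t: 18.95
ee_pos: [546.5, -316.4, 15.9]
orientation: [3.12, -0.365, 0.0]
ft_force: [0.0, -0.2, -1.2]
width: 17.8
grasp_force: 30.0
```

```bash
cat >> h.py <<'E'
X0,Y0=601.5,-17.5
LIP=np.array([-93.4,0,12.9])
def pan(x,h,t=.26,y=0):
    ex=np.array([-np.cos(t),0,-np.sin(t)]);ez=np.array([-np.sin(t),0,np.cos(t)])
    return np.array([X0,Y0-y,75])+(14+h)*ez+(108+x)*ex
def tcp_for_lip(p,Rt): return p-Rt.apply(LIP)
E
python3 - <<'E'
from h import *
a=cv2.imread('pics/w7.png');g=cv2.cvtColor(a,cv2.COLOR_BGR2GRAY)
print(g[195:265,250:262].mean(1).round().astype(int).tolist())
p=np.array([546.37,-316.33,130.77]);p0,r0=pose();i=ctrl.camera_info('wrist');T=np.array(i['world_from_camera']).copy()
r7=R.from_rotvec([-3.12,.366,0]);off=r0.inv().apply(T[:3,3]-p0);Rc=r0.inv().as_matrix()@T[:3,:3]
T[:3,3]=p+r7.apply(off);T[:3,:3]=r7.as_matrix()@Rc;CI['w7']=dict(camera_matrix=i['camera_matrix'],world_from_camera=T)
for v,z in((257,0),(203,28),(214,62)): print(v,r7.inv().apply(ray('w7',254,v,z)-p).round(1))
rel(tcp_for_lip(pan(-44,70),down(0,.27)),down(0,.27))
E
```

```text
[76, 74, 74, 74, 75, 76, 77, 77, 76, 75, 75, 74, 73, 72, 73, 73, 74, 65, 44, 22, 20, 50, 128, 178, 183, 183, 183, 183, 183, 183, 183, 184, 183, 184, 184, 184, 184, 184, 183, 184, 184, 184, 184, 184, 184, 184, 184, 184, 184, 184, 184, 184, 184, 184, 184, 184, 184, 184, 184, 184, 184, 182, 165, 138, 134, 134, 133, 131, 130, 130]
257 [-96.4   1.2 130.8]
203 [-21.6   1.1 102.8]
214 [-21.3   1.   68.8]
trans [ -12.4 -304.2 -161.2] ang [ 0.032  0.269 -0.232]
```

```bash
sed -i 's/-93.4/-95.5/' h.py; python3 -m creep '[{"translation":[0,0,-50],"angular":[0,0,0],"jaw":0},{"translation":[0,0,-105],"angular":[0,0,0],"jaw":0},{"translation":[-2,-30,-155],"angular":[0,0.05,-0.05],"jaw":0},{"translation":[-4,-85,-165],"angular":[0,0.1,-0.08],"jaw":0},{"translation":[-6,-140,-165],"angular":[0.01,0.16,-0.13],"jaw":0},{"translation":[-8,-195,-165],"angular":[0.02,0.22,-0.18],"jaw":0},{"translation":[-9,-250,-165],"angular":[0.03,0.25,-0.22],"jaw":0},{"translation":[-10,-304,-165],"angular":[0.032,0.269,-0.232],"jaw":0}]'
python3 -m creep '[{"translation":[0,0,0],"angular":[0,0,0],"jaw":0},{"translation":[0,0,0],"angular":[0,0,0],"jaw":0},{"translation":[0,0,0],"angular":[0,0,0],"jaw":0},{"translation":[0,0,0],"angular":[0,0,0],"jaw":0},{"translation":[0,0,0],"angular":[0,0,0],"jaw":0},{"translation":[0,0,0],"angular":[0,0,0],"jaw":0},{"translation":[0,0,0],"angular":[0,0,0],"jaw":0},{"translation":[0,0,0],"angular":[0,0,0],"jaw":0}]'
python3 - <<'E'
from h import *
a=snap('wrist','w8.png');s=snap('scene','s8.png');t=snap('top','t8.png')
rel(tcp_for_lip(pan(-44,20),down(0,.27)),down(0,.27))
CI['wf']=ctrl.camera_info('wrist')
for l in('ball1','scoop','pan'): print(l,[(round(d['score'],2),np.round(d['rect']).tolist()) for d in ctrl.look_for('wrist',l)])
p,r=pose();print('lip',proj('wf',p+r.apply(LIP)),'rim L/R end',[proj('wf',pan(12,32,.26,y)).round(1) for y in(-37,37)],[proj('wf',pan(-63,32,.26,y)).round(1) for y in(-37,37)],[proj('wf',pan(-4,9.5,.26,y)).round(1) for y in(-20,0,20)])
cols=lambda p1:None
g=cv2.cvtColor(a,cv2.COLOR_RGB2GRAY)
for v in (150,170,190,210,230): print(v,np.nonzero(np.abs(np.diff(g[v].astype(int)))>25)[0].tolist())
E
```

```text
t: 19.95
ee_pos: [606.6, -16.7, 180.9]
orientation: [-3.112, -0.001, -0.424]
ft_force: [-0.1, -0.2, -2.0]
width: 17.8
grasp_force: 30.0
t: 20.95
ee_pos: [606.9, -18.2, 180.8]
orientation: [-3.112, -0.0, -0.423]
ft_force: [-0.3, -0.1, -1.0]
width: 17.7
grasp_force: 30.0
trans [-1.6 -0.6 53. ] ang [-0.001 -0.     0.   ]
ball1 []
scoop [(0.77, [201.0, 146.0, 302.0, 328.0]), (0.67, [229.0, 0.0, 289.0, 64.0]), (0.37, [147.0, 87.0, 341.0, 353.0])]
pan [(0.96, [146.0, 85.0, 342.0, 354.0]), (0.37, [391.0, 79.0, 472.0, 138.0])]
lip [252.77797913 326.09013323] rim L/R end [array([213.8, 347.8]), array([290.3, 347.8])] [array([211.2, 278.4]), array([292.8, 278.4])] [array([232.6, 318.3]), array([252.1, 318.3]), array([271.6, 318.3])]
150 [119, 150, 151, 337, 338]
170 [123, 152, 153, 271, 336, 337]
190 [155, 156, 271, 335, 336]
210 [26, 58, 67, 145, 146, 271, 349, 350]
230 [30, 31, 147, 148, 149, 270, 331, 332, 333]
```

```bash
python3 - <<'E'
from h import *
for u,v in((221.25,141),(220.9,229),(220.9,237)): print(ray('top',u,v,121).round(1))
a=cv2.imread('pics/top1.png');g=cv2.cvtColor(a,cv2.COLOR_BGR2GRAY).astype(int)
for v in(146,152,160,168,222,228): 
    d=np.diff(g[v,180:275]);print(v,[(180+int(i),int(d[i])) for i in np.nonzero(abs(d)>18)[0]])
a=cv2.imread('pics/w8.png');g=cv2.cvtColor(a,cv2.COLOR_BGR2GRAY).astype(int)
for v in (95,110,130,150,170,190): 
    d=np.diff(g[v]);print(v,[(int(i),int(d[i])) for i in np.nonzero(abs(d)>22)[0]])
CI['wf']=ctrl.camera_info('wrist')
for x in(-223,-123): print(x,[proj('wf',pan(x,32,.26,y)).round(1) for y in(-75,75)])
E
```

```text
[712.9 -10.3 121. ]
[482.7 -17.2 121. ]
[462.8 -17.9 121. ]
146 [(191, -91), (248, 20), (249, 61), (250, 27)]
152 [(191, -61), (207, 40), (208, 67), (209, 25), (213, -33), (214, -108), (224, 41), (225, 31), (226, -39), (227, -44), (249, 40), (250, 56)]
160 [(191, -58), (249, 43), (250, 55)]
168 [(190, -37), (210, -25), (222, 35), (223, 62), (224, 31), (225, 21), (228, -22), (229, -87), (230, -28), (249, 25), (250, 24), (256, 54)]
222 [(183, -43), (203, -21), (204, -29), (235, 21), (236, 52), (237, 30)]
228 [(184, -38), (203, -44), (235, 32), (236, 57), (237, 24)]
95 [(0, 25), (5, 25), (13, -71), (14, -63), (91, 39), (92, 134), (93, 24), (110, 28), (111, 28), (144, -81), (145, -87), (339, 49), (340, 111), (383, -29), (416, 71), (417, 33)]
110 [(13, -24), (14, -90), (15, -76), (24, 83), (25, 65), (26, 35), (58, -27), (59, -45), (60, -42), (61, -44), (92, 68), (93, 125), (111, 39), (146, -94), (147, -75), (338, 26), (339, 125), (340, 28), (370, -42), (371, -29), (394, -43), (396, 29), (413, -23), (415, 104), (416, 24), (436, -37), (437, -58), (438, -48), (445, 35), (446, 56), (447, 47)]
130 [(14, -32), (15, -95), (16, -69), (35, 30), (36, 41), (48, -24), (74, 38), (75, 32), (84, -26), (93, 81), (94, 108), (112, 38), (116, -42), (148, -64), (149, -51), (338, 101), (339, 55), (376, -42), (377, -23), (398, -35), (400, 23), (401, 23), (431, 43), (432, 34)]
150 [(119, -42), (120, -24), (150, -55), (151, -52), (337, 76), (338, 83)]
170 [(123, -39), (124, -24), (152, -43), (153, -54), (271, -26), (336, 67), (337, 99)]
190 [(128, -25), (155, -66), (156, -41), (271, -26), (272, -23), (335, 55), (336, 115)]
-223 [array([155.1,  93.6]), array([348.5,  93.5])]
-123 [array([164.4, 215.7]), array([339.4, 215.7])]
```

```bash
cat >> h.py <<'E'
PSI=.03
def pan(x,h,t=.26,y=0):
    d=np.array([-np.cos(PSI),-np.sin(PSI),0]);ny=np.array([np.sin(PSI),-np.cos(PSI),0]);k=np.array([0,0,1.])
    ex=np.cos(t)*d-np.sin(t)*k;ez=np.sin(t)*d+np.cos(t)*k
    return np.array([X0,-13.6,75])+(14+h)*ez+(108+x)*ex+y*ny
E
python3 - <<'E'
from h import *
for pit in(.26,.29):
  for x,h in((-46,20),(-46,4)): rel(tcp_for_lip(pan(x,h),down(PSI,pit)),down(PSI,pit))
E
```

```text
trans [ 0.5 -5.2 53.9] ang [ 0.007 -0.01  -0.029]
trans [ 0.3 -5.3 69.9] ang [ 0.007 -0.01  -0.029]
trans [ 0.1 -5.1 51.1] ang [ 0.008  0.02  -0.029]
trans [-0.1 -5.3 67.1] ang [ 0.008  0.02  -0.029]
```

```bash
python3 -m creep '[{"translation":[0,-5.3,15],"angular":[0.008,0.02,-0.029],"jaw":0},{"translation":[0,-5.3,30],"angular":[0.008,0.02,-0.029],"jaw":0},{"translation":[0,-5.3,42],"angular":[0.008,0.02,-0.029],"jaw":0},{"translation":[0,-5.3,52],"angular":[0.008,0.02,-0.029],"jaw":0},{"translation":[0,-5.3,60],"angular":[0.008,0.02,-0.029],"jaw":0},{"translation":[0,-5.3,64],"angular":[0.008,0.02,-0.029],"jaw":0},{"translation":[0,-5.3,66],"angular":[0.008,0.02,-0.029],"jaw":0},{"translation":[0,-5.3,67],"angular":[0.008,0.02,-0.029],"jaw":0}]'
python3 -m creep '[{"translation":[0,0,0],"angular":[0,0,0],"jaw":0},{"translation":[0,0,0.5],"angular":[0,0,0],"jaw":0},{"translation":[0,0,0.5],"angular":[0,0,0],"jaw":0},{"translation":[0,0,1],"angular":[0,0,0],"jaw":0},{"translation":[0,0,1],"angular":[0,0,0],"jaw":0},{"translation":[0,0,1.5],"angular":[0,0,0],"jaw":0},{"translation":[0,0,2],"angular":[0,0,0],"jaw":0},{"translation":[0,0,2],"angular":[0,0,0],"jaw":0}]'
python3 -m creep '[{"translation":[0,0,0.5],"angular":[0,0,0],"jaw":0},{"translation":[0,0,1],"angular":[0,0,0],"jaw":0},{"translation":[0,0,1],"angular":[0,0,0],"jaw":0},{"translation":[0,0,1.5],"angular":[0,0,0],"jaw":0},{"translation":[0,0,1.5],"angular":[0,0,0],"jaw":0},{"translation":[0,0,2],"angular":[0,0,0],"jaw":0},{"translation":[0,0,2],"angular":[0,0,0],"jaw":0},{"translation":[0,0,2],"angular":[0,0,0],"jaw":0}]'
```

```text
t: 22.25
ee_pos: [625.0, -12.9, 116.4]
orientation: [-3.104, -0.047, -0.454]
ft_force: [-0.2, 0.4, -2.1]
width: 18.0
grasp_force: 30.0
t: 23.25
ee_pos: [625.3, -12.9, 114.2]
orientation: [-3.104, -0.047, -0.453]
ft_force: [-0.9, 0.6, -2.7]
width: 17.7
grasp_force: 30.0
t: 24.25
ee_pos: [626.0, -12.9, 112.4]
orientation: [-3.104, -0.047, -0.454]
ft_force: [0.2, -0.9, -1.6]
width: 17.7
grasp_force: 30.0
```

```bash
python3 -m creep '[{"translation":[0,0,0.5],"angular":[0,0,0],"jaw":0},{"translation":[0,0,1],"angular":[0,0,0],"jaw":0},{"translation":[0,0,1],"angular":[0,0,0],"jaw":0},{"translation":[0,0,1.5],"angular":[0,0,0],"jaw":0},{"translation":[0,0,1.5],"angular":[0,0,0],"jaw":0},{"translation":[0,0,2],"angular":[0,0,0],"jaw":0},{"translation":[0,0,2],"angular":[0,0,0],"jaw":0},{"translation":[0,0,2],"angular":[0,0,0],"jaw":0}]'; python3 - <<'E'
from workcell import ctrl
o=ctrl.get_obs();print(o['moment'],o['ft_force'])
E
```

```text
t: 25.25
ee_pos: [627.4, -12.9, 111.0]
orientation: [-3.103, -0.047, -0.456]
ft_force: [1.5, -0.5, 5.0]
width: 17.6
grasp_force: 30.0
[-0.04571154 -0.01185734  0.02767942] [ 1.4994995  -0.50052065  5.03652306]
```

```bash
python3 -m creep '[{"translation":[-3,0,-0.8],"angular":[0,0,0],"jaw":0},{"translation":[-6,0,-0.9],"angular":[0,0,0],"jaw":0},{"translation":[-9,0,-1],"angular":[0,0,0],"jaw":0},{"translation":[-12,0,-1.1],"angular":[0,0,0],"jaw":0},{"translation":[-15,0,-1.2],"angular":[0,0,0],"jaw":0},{"translation":[-18,0,-1.3],"angular":[0,0,0],"jaw":0},{"translation":[-21,0,-1.4],"angular":[0,0,0],"jaw":0},{"translation":[-24,0,-1.5],"angular":[0,0,0],"jaw":0}]'
python3 -m creep '[{"translation":[-2.5,0,-0.1],"angular":[0,0,0],"jaw":0},{"translation":[-5,0,-0.2],"angular":[0,0,0],"jaw":0},{"translation":[-7.5,0,-0.3],"angular":[0,0,0],"jaw":0},{"translation":[-10,0,-0.3],"angular":[0,0,0],"jaw":0},{"translation":[-12,0,-0.4],"angular":[0,0,0],"jaw":0},{"translation":[-14,0,-0.4],"angular":[0,0,0],"jaw":0},{"translation":[-16,0,-0.5],"angular":[0,0,0],"jaw":0},{"translation":[-18,0,-0.5],"angular":[0,0,0],"jaw":0}]'
python3 - <<'E'
from h import *
p,r=pose();q=p+r.apply(LIP);ez=(pan(0,1)-pan(0,0));ex=pan(1,0)-pan(0,0);d=q-pan(0,0);print(d@ex,d@ez)
snap('wrist','w9.png')
print([(round(d['score'],2),np.round(d['rect']).tolist()) for d in ctrl.look_for('wrist','ball1')])
CI['wf']=ctrl.camera_info('wrist');print(proj('wf',q),proj('wf',pan(-4,12)),proj('wf',pan(12,32)))
E
```

```text
t: 26.25
ee_pos: [603.0, -13.6, 105.0]
orientation: [-3.104, -0.047, -0.454]
ft_force: [0.5, 0.2, -0.5]
width: 17.7
grasp_force: 30.0
t: 27.25
ee_pos: [585.6, -14.1, 100.4]
orientation: [-3.104, -0.047, -0.454]
ft_force: [1.4, 0.6, 1.0]
width: 17.8
grasp_force: 30.0
-4.088542513232299 -1.1983456468552818
[(0.95, [227.0, 326.0, 252.0, 351.0]), (0.91, [252.0, 320.0, 278.0, 350.0]), (0.48, [225.0, 313.0, 237.0, 339.0]), (0.38, [277.0, 330.0, 283.0, 346.0])]
[252.71214039 325.72086867] [252.68216344 337.49343948] [252.68519489 377.29807437]
```

```bash
python3 -m creep '[{"translation":[-1.5,0,0],"angular":[0,0,0],"jaw":0},{"translation":[-3,0,-0.1],"angular":[0,0,0],"jaw":0},{"translation":[-4.5,0,-0.1],"angular":[0,0,0],"jaw":0},{"translation":[-5.5,0,-0.1],"angular":[0,0,0],"jaw":0},{"translation":[-6.5,0,-0.2],"angular":[0,0,0],"jaw":0},{"translation":[-7,0,-0.2],"angular":[0,0,0],"jaw":0},{"translation":[-7,0,-0.2],"angular":[0,0,0],"jaw":0},{"translation":[-7,0,-0.2],"angular":[0,0,0],"jaw":0}]'
python3 - <<'E'
from h import *
p,r=pose();q=p+r.apply(LIP);ez=(pan(0,1)-pan(0,0));ex=pan(1,0)-pan(0,0);d=q-pan(0,0);print(d@ex,d@ez)
a=snap('wrist','w10.png')
print([(round(d['score'],2),np.round(d['rect']).tolist()) for d in ctrl.look_for('wrist','ball1')])
CI['wf']=ctrl.camera_info('wrist');print(proj('wf',q),proj('wf',pan(-4,12)),proj('wf',pan(12,32)))
g=cv2.cvtColor(a,cv2.COLOR_RGB2GRAY)
print(g[284:366:3,196:312:4])
E
```

```text
t: 28.35
ee_pos: [582.3, -14.4, 100.5]
orientation: [-3.103, -0.047, -0.464]
ft_force: [6.8, 1.2, 3.5]
width: 17.9
grasp_force: 30.0
-1.054063497086843 -0.8281827116061673
[(0.74, [228.0, 324.0, 252.0, 348.0]), (0.68, [253.0, 317.0, 281.0, 346.0]), (0.56, [204.0, 148.0, 300.0, 326.0]), (0.52, [227.0, 315.0, 235.0, 334.0]), (0.52, [224.0, 337.0, 228.0, 348.0]), (0.37, [276.0, 330.0, 282.0, 345.0])]
[252.71428026 326.10574368] [252.38524092 333.92844429] [252.38713699 373.48077982]
[[ 40  42  42 110 210  96  96  95  94  95  96  96  96  95  95  95  95  95
   97  95  78  77  78  79 107 163  37  43  42]
 [ 71  73  70 165 203 149 150 149 148 148 148 148 149 149 149 148 148 149
  149 149 118 102 102 101 109 176  43  71  71]
 [ 75  74  73 209 197 124 123 123 122 122 122 122 122 121 122 123 122 122
  122 122 121  90  89  88  95 193  33  73  72]
 [ 73  74  69 224 190 156 156 157 157 157 157 157 157 159 157 158 157 158
  157 158 157 106 103 103 103 187  33  72  73]
 [ 74  74  71 236 196 168 167 167 167 169 170 171 172 171 172 172 171 171
  171 171 172 129 106 106 105 196  33  73  75]
 [ 74  74 
[... 2073 characters left out ...]
 49 187  46  45  44  51  46  45  45  46  44  47
   45  46  45  44  50  39 131 130 130 130 131]
 [131 130 131 130 131 130 131 131 130 132 130 130 130 130 131 131 130 131
  130 131 130 130 131 131 131 130 131 130 130]
 [130 130 131 131 131 130 131 130 130 131 131 131 133 131 130 130 131 131
  130 130 131 131 131 132 130 131 130 130 130]
 [130 130 131 130 131 130 130 130 131 130 131 130 130 130 131 130 130 131
  130 130 131 131 130 130 130 131 131 130 130]
 [ 72  71  72  71  73  72  72  72  72  73  72  71  71  73  73  72  72  71
   72  73  72  72  72  72  72  78  72  72  71]
 [ 39  39  39  40  41  38  41  41  40  40  41  40  41  41  41  40  41  41
   40  41  39  40  40  41  41  39  41  40  40]]
```

```bash
python3 - <<'E'
from h import *
p,r=pose();CI['wf']=ctrl.camera_info('wrist')
f=lambda x,y,z:proj('wf',p+r.apply([x,y,z])).round(0).tolist()
for n,c in dict(reartop=(-19.5,0,-15),rearbot=(-19.5,0,11),liptop=(-95.5,0,11),lipL=(-95.5,33,11),lipR=(-95.5,-33,11),rearR=(-19.5,-33,-15),mid=(-57,0,11),handfront=(-22,0,-49)).items(): print(n,f(*c))
a=cv2.imread('pics/w10.png');b=cv2.imread('pics/w8.png')
for nm,im in(('w10',a),('w8',b)):
  g=cv2.cvtColor(im,cv2.COLOR_BGR2GRAY)
  print(nm,'c222',g[190:350:3,222].tolist());print('c210',g[190:350:3,210].tolist());print('c252',g[190:350:3,252].tolist())
E
```

```text
reartop [253.0, 255.0]
rearbot [253.0, 238.0]
liptop [253.0, 328.0]
lipL [295.0, 328.0]
lipR [211.0, 328.0]
rearR [201.0, 255.0]
mid [253.0, 284.0]
handfront [253.0, 289.0]
w10 c222 [44, 42, 42, 43, 41, 41, 41, 40, 28, 30, 61, 61, 61, 61, 60, 60, 60, 62, 62, 60, 60, 59, 60, 60, 60, 61, 60, 60, 59, 59, 60, 87, 132, 115, 165, 166, 170, 186, 191, 163, 145, 104, 43, 42, 42, 42, 43, 41, 42, 41, 41, 41, 44, 62]
c210 [30, 28, 28, 27, 28, 28, 29, 27, 27, 27, 29, 28, 28, 27, 28, 27, 115, 156, 154, 82, 51, 42, 40, 42, 41, 42, 48, 96, 173, 207, 209, 223, 232, 232, 231, 241, 249, 238, 242, 234, 240, 237, 236, 234, 228, 226, 201, 29, 25, 25, 25, 26, 25, 25]
c252 [127, 126, 126, 126, 125, 126, 126, 126, 126, 126, 126, 104, 120, 119, 96, 97, 95, 96, 96, 96, 96, 97, 96, 95, 95, 96, 95, 96, 95, 94, 88, 87, 132, 116, 166, 168, 172, 189, 192, 162, 144, 157, 238, 222, 220, 211, 168, 170, 176, 175, 100, 42, 41, 41]
w8 c222 [39, 38, 37, 37, 37, 35, 35, 36, 37, 38, 53, 53, 53, 52, 54, 54, 51, 53, 52, 52, 52, 53, 52, 53, 53, 53, 52, 52, 53, 52, 52, 73, 117, 102, 149, 150, 155, 171, 175, 147, 132, 93, 36, 36, 37, 37, 37, 37, 38, 37, 35, 38, 37, 37]
c210 [37, 38, 37, 39, 27, 26, 24, 27, 24, 27, 25, 25, 24, 24, 25, 23, 123, 140, 137, 72, 46, 37, 37, 37, 35, 36, 42, 85, 156, 192, 194, 211, 224, 224, 222, 235, 246, 231, 237, 225, 234, 231, 228, 227, 218, 215, 175, 24, 22, 23, 22, 22, 22, 22]
c252 [120, 121, 119, 121, 121, 120, 120, 120, 120, 119, 111, 89, 91, 93, 92, 89, 88, 89, 88, 88, 87, 87, 89, 88, 88, 88, 88, 88, 88, 87, 80, 74, 118, 102, 150, 152, 155, 174, 178, 147, 132, 145, 252, 252, 252, 252, 153, 37, 20, 21, 21, 17, 23, 44]
```

```bash
python3 - <<'E'
from h import *
r0=R.from_rotvec([-3.104,-.047,-.454]);p0=np.array([585.6,-14.1,100.4])+r0.apply([-7,0,-.2])
for x,h,f in((2,2.5,.035),(4,4.5,.06),(6.5,7,.095),(9,9.5,.13),(10,13,.175),(10,17,.225),(10,21.5,.28),(10,26,.33),(9.5,31,.37),(8,37,.4),(6,45,.43),(4,55,.45),(2,67,.47),(0,80,.48)):
    Rt=down(PSI,.26-f);q=tcp_for_lip(pan(x-1,h-.5),Rt)
    print(x,h,r0.inv().apply(q-p0).round(1).tolist(),(r0.inv()*Rt).as_rotvec().round(3).tolist())
E
```

```text
2 2.5 [2.6, -0.0, 3.2] [0.0, -0.065, 0.0]
4 4.5 [0.8, -0.0, 3.5] [0.0, -0.09, 0.0]
6.5 7 [-1.5, -0.0, 4.3] [0.0, -0.125, 0.0]
9 9.5 [-3.9, -0.0, 5.1] [0.0, -0.16, 0.0]
10 13 [-5.0, -0.0, 5.9] [0.0, -0.205, 0.0]
10 17 [-5.4, -0.0, 6.7] [0.0, -0.255, 0.0]
10 21.5 [-6.0, -0.0, 7.4] [0.0, -0.31, 0.0]
10 26 [-6.9, -0.0, 7.7] [0.0, -0.36, 0.0]
9.5 31 [-7.2, -0.0, 6.4] [0.0, -0.4, 0.0]
8 37 [-6.3, -0.0, 3.2] [0.0, -0.43, 0.0]
6 45 [-4.9, -0.0, -1.9] [0.0, -0.46, 0.0]
4 55 [-3.2, -0.0, -10.1] [0.0, -0.48, 0.0]
2 67 [-1.6, -0.0, -20.2] [0.0, -0.5, 0.0]
0 80 [0.5, -0.0, -32.2] [0.0, -0.51, 0.0]
```

```bash
python3 -m creep '[{"translation":[0.8,0,1.6],"angular":[0,-0.035,0],"jaw":0},{"translation":[1.5,0,3],"angular":[0,-0.065,0],"jaw":0},{"translation":[0.8,0,3.4],"angular":[0,-0.09,0],"jaw":0},{"translation":[-1.5,0,4.2],"angular":[0,-0.125,0],"jaw":0},{"translation":[-3.9,0,5],"angular":[0,-0.16,0],"jaw":0},{"translation":[-5,0,5.8],"angular":[0,-0.205,0],"jaw":0},{"translation":[-5.2,0,6.2],"angular":[0,-0.23,0],"jaw":0},{"translation":[-5.4,0,6.6],"angular":[0,-0.255,0],"jaw":0}]'
python3 - <<'E'
from h import *
a=snap('wrist','w11.png')
print([(round(d['score'],2),np.round(d['rect']).tolist()) for d in ctrl.look_for('wrist','ball1')])
p,r=pose();CI['wf']=ctrl.camera_info('wrist');print(proj('wf',p+r.apply(LIP)))
g=cv2.cvtColor(a,cv2.COLOR_RGB2GRAY);print(g[314:356:3,200:304:4]);print(g[200:282:4,200:304:4])
E
```

```text
t: 29.45
ee_pos: [576.6, -14.4, 91.3]
orientation: [-3.14, -0.048, -0.057]
ft_force: [3.0, -0.9, 3.6]
width: 17.3
grasp_force: 30.0
[(0.8, [251.0, 316.0, 279.0, 336.0]), (0.62, [226.0, 315.0, 240.0, 329.0]), (0.58, [229.0, 318.0, 255.0, 344.0]), (0.49, [225.0, 327.0, 229.0, 340.0]), (0.44, [68.0, 0.0, 435.0, 353.0]), (0.43, [275.0, 323.0, 280.0, 340.0])]
[252.7581085  326.14539031]
[[ 75  76 233 166  94  62  61  63 245 234 208 180 175 180 133 162 183 194
  186  67  64  63  66 106 185  60]
 [ 74  75 229 155  86  43  42 238 255 254 243 194 221 223 189 231 244 248
  247 183  48  46  37 117 183  60]
 [ 49  52 157 126  74  43  42 254 254 254 179 162 149 192 209 245 252 253
  252 239  55  46  37 117 181  66]
 [ 49  52 148 123  48  42  42 252 253 244 202 219 212 155 225 250 254 255
  254 246  61  45  34 113 172  65]
 [ 49  49  86 138  32  41  41 227 191 214 237 244 242 221 227 251 254 255
  254 242  80  46  33 115 167  67]
 [ 49  50  39 106  26  41  45 231 183 235 249 252 252 245 213 250 254 254
  254 191 117  46  31  59 124  60]
 [ 50  49  25  26  25  41  57 243 198 244 252 254 254 250  73
[... 2401 characters left out ...]
97  96  87
   26  30  56  57  58  30  34  34]
 [ 32  34  32  38  53  56  57  35  25  76  94  98  98  98  97  99  96  87
   24  28  56  57  57  29  34  34]
 [ 34  34  33  39  51  56  57  31  23  75  93  99  98  98  97  98  96  86
   25  29  56  58  57  30  32  33]
 [ 33  34  32 103 131  57  57  29  24  73  93  98  98  97  98  97  96  86
   26  28  51  57  61 110  33  33]
 [ 34  33  33 135 181  56  57  34  22  73  93  97  97  97  98  98  95  87
   26  30  45  56  85 120  55  32]
 [ 33  33  46 192 176  57  52  48  23  95  93  98  97  97  97  98  94  86
   29  37  47  57 113 124 103  33]
 [ 34  33  63 196 119  57  49  49  32  97  86  91  91  91  89  90  88  81
   62  45  48  58  97 119 139  33]]
```

```bash
python3 -m creep '[{"translation":[-0.3,0,0.4],"angular":[0,-0.03,0],"jaw":0},{"translation":[-0.7,0,0.7],"angular":[0,-0.055,0],"jaw":0},{"translation":[-1.5,0,1],"angular":[0,-0.105,0],"jaw":0},{"translation":[-1.5,0,1],"angular":[0,-0.125,0],"jaw":0},{"translation":[-1.8,0,-0.5],"angular":[0,-0.145,0],"jaw":0},{"translation":[-0.9,0,-4],"angular":[0,-0.175,0],"jaw":0},{"translation":[0.5,0,-9],"angular":[0,-0.205,0],"jaw":0},{"translation":[2.2,0,-17],"angular":[0,-0.225,0],"jaw":0}]'
python3 - <<'E'
from h import *
a=snap('wrist','w12.png')
print([(round(d['score'],2),np.round(d['rect']).tolist()) for d in ctrl.look_for('wrist','ball1')])
p,r=pose();CI['wf']=ctrl.camera_info('wrist');q=p+r.apply(LIP);print(q,proj('wf',q),proj('wf',pan(-5,9.5)),proj('wf',pan(-30,9.5)))
b=snap('scene','s12.png');print([(round(d['score'],2),np.round(d['rect']).tolist()) for d in ctrl.look_for('scene','ball1')])
g=cv2.cvtColor(a,cv2.COLOR_RGB2GRAY);print(g[314:356:3,196:308:4])
E
```

```text
t: 30.55
ee_pos: [576.7, -14.3, 107.5]
orientation: [3.124, 0.047, -0.301]
ft_force: [-0.3, 0.4, -3.1]
width: 17.7
grasp_force: 30.0
[(0.3, [50.0, 0.0, 455.0, 253.0]), (0.28, [0.0, 213.0, 19.0, 260.0])]
[481.73242387 -17.26158718 113.39755112] [252.79856437 326.09139152] [252.7138478  275.54035114] [252.70295279 258.51379734]
[]
[[ 49  51  50 171 120  96  66  65  66 243 245 243 243 241 243 240 241 243
  243 243  80  68  67  69 108 190  45  50]
 [ 52  51  51 168 123  88  43  42 240 255 255 255 255 254 255 254 254 255
  255 255 249  53  45  38 118 189  44  49]
 [ 50  51  51 161 129  75  43  43 254 255 255 255 255 254 255 254 254 255
  255 255 255  75  47  39 117 186  46  51]
 [ 50  50  50 153 126  48  43  42 255 255 255 255 255 254 255 254 254 255
  255 255 254 110  46  33 116 180  45  51]
 [ 51  50  51  92 144  34  43  43 247 248 248 247 248 247 249 247 247 246
  247 248 247 108  46  33 116 176  46  51]
 [ 51  50  50  42 112  26  42  47 242 240 242 240 242 241 243 244 239 242
  241 243 244 153  46  32  59 131  46  51]
 [ 51  50  50  27  27  26  43  54 241 240 245 245 242 243 244 242 2
[... 169 characters left out ...]
 49  50  50  26  26  27  43 100 240 241 241 242 242 240 243 239 241 239
  243 242 242 236  46  31  30  28  48  50]
 [ 50  50  50  26  26  27  44 166 244 241 241 238 240 239 242 242 242 243
  240 244 241 240  46  31  30  28  50  49]
 [ 50  51  50  28  26  27  42 212 245 241 237 244 239 237 242 244 240 242
  242 240 241 242  46  29  66  65  77  77]
 [ 49  49  50  28  25  26  43 227 242 242 239 243 244 241 241 240 236 235
  241 241 241 238  48  30 118 118 118 117]
 [ 54  55  54  37  34  33  49 233 238 239 237 242 241 243 239 240 240 235
  240 236 235 239  57  37 118 118 118 118]
 [118 117 117 117 117 117 118 118 117 118 117 117 118 118 118 117 117 118
  117 118 118 118 118 117 117 117 117 117]]
```

```bash
python3 -m creep '[{"translation":[-2,0,-10],"angular":[0,0,0],"jaw":0},{"translation":[-4,0,-22],"angular":[0,0,0],"jaw":0},{"translation":[-7,0,-36],"angular":[0,-0.01,0],"jaw":0},{"translation":[-9,0,-48],"angular":[0,-0.02,0],"jaw":0},{"translation":[-11,0,-59],"angular":[0,-0.03,0],"jaw":0},{"translation":[-13,0,-66],"angular":[0,-0.03,0],"jaw":0},{"translation":[-13,0,-69],"angular":[0,-0.03,0],"jaw":0},{"translation":[-13,0,-69],"angular":[0,-0.03,0],"jaw":0}]'
python3 - <<'E'
from h import *
F=[]
a=snap('wrist','w13.png');F.append(ctrl.get_obs()['ft_force'][2])
t=snap('top','t13.png');F.append(ctrl.get_obs()['ft_force'][2])
s=snap('scene','s13.png');F.append(ctrl.get_obs()['ft_force'][2])
for c in('wrist','top','scene'):
    print(c,[(round(d['score'],2),np.round(d['rect']).tolist()) for d in ctrl.look_for(c,'ball1')]);F.append(ctrl.get_obs()['ft_force'][2])
print(np.round(F,1),np.mean(F))
p,r=pose();print(p,r.as_rotvec());CI['wf']=ctrl.camera_info('wrist')
for nm,f in(('pan x-5',pan(-5,9.5)),('pan-60',pan(-60,9.5))): print(nm,[ (c,proj(c,f).round(0).tolist()) for c in('wf','top','scene')])
for n,c in dict(rearbot=(-25,0,3),mid=(-57,0,3),handfront=(-22,0,-49)).items(): w=p+r.apply(c);print(n,[proj(k,w).round(0).tolist() for k in('wf','top','scene')])
E
```

```text
t: 31.75
ee_pos: [577.4, -14.3, 177.9]
orientation: [3.119, 0.047, -0.344]
ft_force: [-0.1, 0.4, -2.4]
width: 17.5
grasp_force: 30.0
wrist []
top []
scene []
[-2.1 -3.2 -2.5 -3.5 -2.8 -2.9] -2.836766889535557
[577.30717398 -14.31714837 177.6474205 ] [ 3.11904762  0.04742134 -0.34499411]
pan x-5 [('wf', [253.0, 228.0]), ('top', [222.0, 226.0]), ('scene', [274.0, 171.0])]
pan-60 [('wf', [253.0, 191.0]), ('top', [222.0, 205.0]), ('scene', [280.0, 184.0])]
rearbot [[253.0, 250.0], [219.0, 198.0], [283.0, 163.0]]
mid [[253.0, 291.0], [219.0, 210.0], [279.0, 152.0]]
handfront [[253.0, 289.0], [217.0, 188.0], [286.0, 155.0]]
```

```bash
cat >> h.py <<'E'
BX=np.array([520,313.]);BY=.12
def binp(u,z,v=0): return np.r_[BX+u*np.array([np.cos(BY),np.sin(BY)])+v*np.array([-np.sin(BY),np.cos(BY)]),z]
E
python3 - <<'E'
from h import *
rel(tcp_for_lip(binp(14,125),down(BY,-.22)),down(BY,-.22))
E
```

```text
trans [  74.1 -338.7   45.9] ang [-0.02   0.    -0.087]
```

```bash
python3 -m creep '[{"translation":[1,-8,0],"angular":[0,0,0],"jaw":0},{"translation":[4,-24,0],"angular":[0,0,0],"jaw":0},{"translation":[9,-48,1],"angular":[0,0,-0.01],"jaw":0},{"translation":[16,-78,3],"angular":[0,0,-0.02],"jaw":0},{"translation":[24,-112,7],"angular":[-0.005,0,-0.03],"jaw":0},{"translation":[32,-148,12],"angular":[-0.01,0,-0.04],"jaw":0},{"translation":[40,-184,18],"angular":[-0.01,0,-0.05],"jaw":0},{"translation":[48,-220,24],"angular":[-0.015,0,-0.06],"jaw":0}]'
python3 -m creep '[{"translation":[7,-32,6],"angular":[-0.001,0,-0.007],"jaw":0},{"translation":[13,-60,11],"angular":[-0.002,0,-0.013],"jaw":0},{"translation":[18,-82,16],"angular":[-0.003,0,-0.018],"jaw":0},{"translation":[22,-100,19],"angular":[-0.004,0,-0.022],"jaw":0},{"translation":[25,-112,21],"angular":[-0.005,0,-0.025],"jaw":0},{"translation":[26,-118,22],"angular":[-0.005,0,-0.027],"jaw":0},{"translation":[26,-118.7,22],"angular":[-0.005,0,-0.027],"jaw":0},{"translation":[26,-118.7,22],"angular":[-0.005,0,-0.027],"jaw":0}]'
python3 - <<'E'
from h import *
F=[]
a=snap('wrist','w14.png');s=snap('scene','s14.png');t=snap('top','t14.png')
for c in('wrist','scene','top'):
    print(c,[(round(d['score'],2),np.round(d['rect']).tolist()) for d in ctrl.look_for(c,'ball1')],[(round(d['score'],2),np.round(d['rect']).tolist()) for d in ctrl.look_for(c,'bin')]);F.append(ctrl.get_obs()['ft_force'][2])
print(F);CI['wf']=ctrl.camera_info('wrist')
# bin segmentation in wrist view
m=cv2.inRange(cv2.cvtColor(a,cv2.COLOR_RGB2HSV),(100,100,40),(130,255,255))
n,l,st,c=cv2.connectedComponentsWithStats(m);print([x.tolist() for x in st[1:] if x[4]>200])
print('pred rim',[proj('wf',binp(u,55,v)).round(0).tolist() for u,v in((65,55),(65,-55),(-65,55),(-65,-55))])
for y in range(140,330,12):
    x=np.nonzero(m[y])[0]
    if len(x): print(y,x.min(),x.max())
g=cv2.cvtColor(s,cv2.COLOR_RGB2GRAY);print(g[155:232:4,262:326:3])
rel(tcp_for_lip(binp(14,62),down(BY,-.22)),down(BY,-.22))
E
```

```text
t: 33.05
ee_pos: [612.2, 209.8, 143.6]
orientation: [3.108, 0.146, -0.343]
ft_force: [1.0, 0.2, -2.4]
width: 17.7
grasp_force: 30.0
t: 34.05
ee_pos: [622.2, 326.2, 117.0]
orientation: [3.104, 0.185, -0.342]
ft_force: [0.2, -0.7, -2.6]
width: 18.1
grasp_force: 30.0
wrist [] [(0.94, [194.0, 189.0, 320.0, 252.0])]
scene [] [(0.76, [351.0, 134.0, 412.0, 190.0])]
top [(0.54, [288.0, 142.0, 308.0, 165.0]), (0.38, [77.0, 190.0, 81.0, 194.0]), (0.21, [72.0, 166.0, 104.0, 211.0])] []
[np.float64(-3.557755506734677), np.float64(-3.090543967522838), np.float64(-2.3675522597451755)]
[[195, 189, 39, 62, 1521], [272, 189, 47, 63, 1976]]
pred rim [[194.0, 216.0], [315.0, 216.0], [204.0, 316.0], [304.0, 316.0]]
200 202 310
212 198 315
224 196 317
236 197 316
248 198 315
[[136 134 132 120 107 121 139 138 137 137 138 137 139 137 135 136 133 133
  137 135 135 132]
 [110  83  78  76  68  63  72  52  90 137 134 136 137 138 140 133 135 136
  137 136 132 136]
 [ 84  49  41  37  38  38  38  33  36 111 138 140 139 138 138 138 137 138
  135 134 134 133]
 [ 41  34  37  39  37  41  42  41  41  44 118 135 136 13
[... 875 characters left out ...]
[ 37  38  26  32  33  40  40  41  33  37  35  31  31  36  33  38  33  28
   33  35  29  25]
 [ 37  36  34  38  36  38  39  35  31  37  37  33  29  32  34  31  31  26
   29  36  27  27]
 [ 48  35  30  34  43  28  39  34  36  37  35  32  39  32  32  35  30  37
   36  35  34  29]
 [ 62  44  32  33  33  37  38  36  35  32  31  35  34  35  37  31  33  25
   25  19  28  29]
 [ 58  54  33  36  33  38  33  38  36  38  36  33  29  29  25  30  25  28
   24  25  24  28]
 [ 61  63  45  37  38  39  32  31  32  29  30  21  29  31  31  31  24  35
   40  44  52  61]
 [ 63  68  73  38  38  32  29  31  33  30  35  33  35  39  47  54  60  58
   61  67  77  87]]
trans [20.6  1.4 60.1] ang [ 0.    -0.    -0.001]
```

```bash
python3 - <<'E'
from h import *
g=lambda f:cv2.cvtColor(cv2.imread(f),cv2.COLOR_BGR2GRAY)[155:195,262:300].max()
print('well max brightness s6,s14',g('pics/s6.png'),g('pics/s14.png'))
p0,r0=pose()
for z,pt in((82,-.22),(76,-.1),(70,0),(66,.08),(64,.16),(62,.24),(61,.32),(60,.4),(60,.5),(60,.6),(60,.7)):
    Rt=down(BY,pt);print(z,pt,r0.inv().apply(tcp_for_lip(binp(14,z,-2),Rt)-p0).round(1).tolist(),(r0.inv()*Rt).as_rotvec().round(2).tolist())
E
```

```text
well max brightness s6,s14 177 142
82 -0.22 [16.3, 3.4, 40.6] [0.0, -0.0, -0.0]
76 -0.1 [15.4, 3.4, 35.1] [0.0, 0.12, -0.0]
70 0 [13.8, 3.4, 31.7] [0.0, 0.22, -0.0]
66 0.08 [11.7, 3.4, 28.5] [0.0, 0.3, -0.0]
64 0.16 [8.6, 3.4, 23.6] [0.0, 0.38, -0.0]
62 0.24 [5.0, 3.4, 19.0] [0.0, 0.46, -0.0]
61 0.32 [0.6, 3.4, 13.8] [0.0, 0.54, -0.0]
60 0.4 [-4.2, 3.5, 8.9] [0.0, 0.62, -0.0]
60 0.5 [-11.1, 3.5, 2.2] [0.0, 0.72, -0.0]
60 0.6 [-18.7, 3.5, -3.7] [0.0, 0.82, -0.0]
60 0.7 [-26.8, 3.5, -8.9] [0.0, 0.92, -0.0]
```

```bash
python3 -m creep '[{"translation":[6,1,12],"angular":[0,0,0],"jaw":0},{"translation":[12,2.5,28],"angular":[0,0,0],"jaw":0},{"translation":[16,3.4,39],"angular":[0,0.02,0],"jaw":0},{"translation":[15.6,3.4,36.5],"angular":[0,0.08,0],"jaw":0},{"translation":[14.8,3.4,33.5],"angular":[0,0.16,0],"jaw":0},{"translation":[13.8,3.4,31.7],"angular":[0,0.22,0],"jaw":0},{"translation":[12.8,3.4,30],"angular":[0,0.26,0],"jaw":0},{"translation":[11.7,3.4,28.5],"angular":[0,0.3,0],"jaw":0}]'
python3 -m creep '[{"translation":[0,0,0],"angular":[0,0,0],"jaw":0},{"translation":[0,0,0],"angular":[0,0,0],"jaw":0},{"translation":[0,0,0],"angular":[0,0,0],"jaw":0},{"translation":[0,0,0],"angular":[0,0.04,0],"jaw":0},{"translation":[-1,0,-1],"angular":[0,0.08,0],"jaw":0},{"translation":[-2,0,-2],"angular":[0,0.11,0],"jaw":0},{"translation":[-2,0,-2],"angular":[0,0.16,0],"jaw":0},{"translation":[-3,0,-3],"angular":[0,0.2,0],"jaw":0}]'
python3 - <<'E'
from h import *
p0,r0=pose();print(ctrl.get_obs()['ft_force'])
print((down(BY).inv()*r0).as_rotvec(),(p0+r0.apply(LIP)).round(1),binp(14,61,-2))
for z,pt in((60,.4),(60,.5),(60,.6),(60,.7)):
    Rt=down(BY,pt);print(z,pt,r0.inv().apply(tcp_for_lip(binp(14,z,-2),Rt)-p0).round(1).tolist(),(r0.inv()*Rt).as_rotvec().round(2).tolist())
E
```

```text
t: 35.5
ee_pos: [626.8, 323.7, 85.0]
orientation: [-3.13, -0.188, -0.125]
ft_force: [-0.0, -0.3, -3.3]
width: 17.9
grasp_force: 30.0
t: 36.5
ee_pos: [624.7, 323.7, 89.3]
orientation: [-3.089, -0.185, -0.438]
ft_force: [0.6, -0.3, -1.7]
width: 17.9
grasp_force: 30.0
[ 0.6156424  -0.25628313 -1.73923817]
[-0.00037124  0.28157405  0.00061157] [537.2 313.2  50.4] [534.13874532 312.69035363  61.        ]
60 0.4 [-2.5, 0.1, -21.3] [0.0, 0.12, -0.0]
60 0.5 [-5.4, 0.2, -30.5] [0.0, 0.22, -0.0]
60 0.6 [-9.1, 0.2, -39.3] [0.0, 0.32, -0.0]
60 0.7 [-13.8, 0.2, -47.8] [0.0, 0.42, -0.0]
```

```bash
python3 -m creep '[{"translation":[-1,0,-8],"angular":[0,0.05,0],"jaw":0},{"translation":[-2,0,-18],"angular":[0,0.12,0],"jaw":0},{"translation":[-5,0,-30],"angular":[0,0.22,0],"jaw":0},{"translation":[-9,0,-39],"angular":[0,0.32,0],"jaw":0},{"translation":[-14,0,-48],"angular":[0,0.42,0],"jaw":0},{"translation":[-14,0,-48],"angular":[0,0.42,0],"jaw":0},{"translation":[-14,0,-48],"angular":[0,0.42,0],"jaw":0},{"translation":[-14,0,-48],"angular":[0,0.42,0],"jaw":0}]'
python3 - <<'E'
from h import *
F=[]
s=snap('scene','s15.png');t=snap('top','t15.png')
for c in('scene','top'):
    print(c,[(round(d['score'],2),np.round(d['rect']).tolist()) for d in ctrl.look_for(c,'ball1')]);F.append(ctrl.get_obs()['ft_force'][2])
print(F,[proj('scene',binp(u,8,0)).round(0).tolist() for u in(-50,0,50)])
p0,r0=pose();Rt=down(BY,-.05)
print(r0.inv().apply(tcp_for_lip(binp(14,150,-2),Rt)-p0).round(1).tolist(),(r0.inv()*Rt).as_rotvec().round(2).tolist())
E
```

```text
t: 37.5
ee_pos: [621.1, 305.1, 164.7]
orientation: [-2.912, -0.234, -0.91]
ft_force: [0.1, 0.0, -1.6]
width: 17.7
grasp_force: 30.0
scene []
top [(0.6, [101.0, 216.0, 104.0, 217.0]), (0.52, [94.0, 231.0, 97.0, 238.0]), (0.49, [104.0, 233.0, 107.0, 236.0])]
[np.float64(-1.1535175088805676), np.float64(-1.791312046783662)] [[374.0, 154.0], [382.0, 167.0], [392.0, 180.0]]
[5.4, -17.2, 12.7] [-0.05, -0.66, 0.04]
```

```bash
python3 -m creep '[{"translation":[0,0,-20],"angular":[0,-0.05,0],"jaw":0},{"translation":[2,-4,-30],"angular":[-0.01,-0.2,0.01],"jaw":0},{"translation":[4,-8,-25],"angular":[-0.02,-0.35,0.02],"jaw":0},{"translation":[5,-12,-10],"angular":[-0.04,-0.5,0.03],"jaw":0},{"translation":[5,-17,5],"angular":[-0.05,-0.63,0.04],"jaw":0},{"translation":[5.4,-17,12],"angular":[-0.05,-0.66,0.04],"jaw":0},{"translation":[5.4,-17,12.7],"angular":[-0.05,-0.66,0.04],"jaw":0},{"translation":[5.4,-17,12.7],"angular":[-0.05,-0.66,0.04],"jaw":0}]'
python3 - <<'E'
from h import *
p0,r0=pose();Rt=down(BY,0)
d=np.array([-np.cos(BY),-np.sin(BY)])
print(p0,r0.inv().apply(tcp_for_lip(np.r_[np.array([500,165])+38*d,100],Rt)-p0).round(1).tolist(),(r0.inv()*Rt).as_rotvec().round(3).tolist())
E
```

```text
t: 38.7
ee_pos: [628.7, 323.5, 158.8]
orientation: [3.128, 0.187, -0.079]
ft_force: [-0.6, 0.5, -0.7]
width: 17.9
grasp_force: 30.0
[628.67320068 323.5003091  158.80617319] [-86.7, 141.8, 51.0] [0.004, 0.051, -0.0]
```

```bash
python3 -m creep '[{"translation":[-20,35,0],"angular":[0,0.01,0],"jaw":0},{"translation":[-42,70,0],"angular":[0,0.03,0],"jaw":0},{"translation":[-65,105,10],"angular":[0,0.04,0],"jaw":0},{"translation":[-80,130,25],"angular":[0.004,0.051,0],"jaw":0},{"translation":[-87,142,40],"angular":[0.004,0.051,0],"jaw":0},{"translation":[-87,142,51],"angular":[0.004,0.051,0],"jaw":0},{"translation":[-87,142,51],"angular":[0.004,0.051,0],"jaw":0},{"translation":[-87,142,51],"angular":[0.004,0.051,0],"jaw":0}]'
python3 - <<'E'
from h import *
s=snap('scene','s16.png');t=snap('top','t16.png')
for c in('scene','top'):
    print(c,[(round(d['score'],2),np.round(d['rect']).tolist()) for d in ctrl.look_for(c,'ball1')],[(round(d['score'],2),np.round(d['rect']).tolist()) for d in ctrl.look_for(c,'bin')])
for nm,im,(l,tp,r,b) in(('scene',s,(352,134,418,192)),('top',t,(78,188,136,246))):
    hsv=cv2.cvtColor(im,cv2.COLOR_RGB2HSV)[tp:b,l:r];m=cv2.inRange(hsv,(0,0,110),(180,90,255))
    print(nm);[print(''.join('#' if v else '.' for v in row)) for row in m]
g=lambda im,x:im[x[1]:x[3],x[0]:x[2]].max(2)
a=cv2.cvtColor(t,cv2.COLOR_RGB2GRAY)[140:236,195:248];print('pan top max',a.max(), a[55:,10:42].max())
E
```

```text
t: 39.7
ee_pos: [558.3, 172.8, 113.4]
orientation: [-3.135, -0.188, -0.001]
ft_force: [-0.3, 0.2, -0.5]
width: 17.5
grasp_force: 30.0
scene [] []
top [] []
scene
...........................####...................................
..................................................................
...........................................###....................
...........................................###....................
..........................................####....................
.........................................######...................
..........................................#####...................
..........................................######..................
...........................................#####..................
............................................#####.................
............................................####..................
.............................................##...................
..................................................................
..................................................................

[... 5692 characters left out ...]
...............#######..........
#################.........................######..........
#################..........................######.........
##################..........................###..#........
##################........................................
################......................................####
#################..................................#######
#################...............................##########
################............................##############
################..........................################
###############...........................################
#################.........................################
pan top max 129 73
```

```bash
python3 -m creep '[{"translation":[0,0,25],"angular":[0,0,0],"jaw":0},{"translation":[0,0,50],"angular":[0,0,0],"jaw":0},{"translation":[0,0,72],"angular":[0,0,0],"jaw":0},{"translation":[0,0,86],"angular":[0,0,0],"jaw":0},{"translation":[0,0,94],"angular":[0,0,0],"jaw":0},{"translation":[0,0,97],"angular":[0,0,0],"jaw":0},{"translation":[0,0,98.5],"angular":[0,0,0],"jaw":0},{"translation":[0,0,99],"angular":[0,0,0],"jaw":0}]'
```

```text
t: 41.0
ee_pos: [558.0, 172.1, 14.3]
orientation: [-3.136, -0.187, -0.001]
ft_force: [0.7, 0.1, -1.5]
width: 18.0
grasp_force: 30.0
```

```bash
python3 -m creep '[{"translation":[0,0,0],"angular":[0,0,0],"jaw":0},{"translation":[0,0,0.5],"angular":[0,0,0],"jaw":0},{"translation":[0,0,0.5],"angular":[0,0,0],"jaw":0},{"translation":[0,0,1],"angular":[0,0,0],"jaw":0},{"translation":[0,0,1],"angular":[0,0,0],"jaw":0},{"translation":[0,0,1.5],"angular":[0,0,0],"jaw":0},{"translation":[0,0,1.5],"angular":[0,0,0],"jaw":0},{"translation":[0,0,1.5],"angular":[0,0,0],"jaw":0}]'
```

```text
t: 42.0
ee_pos: [558.5, 172.2, 12.8]
orientation: [-3.136, -0.187, -0.002]
ft_force: [3.3, 0.3, 5.1]
width: 17.5
grasp_force: 30.0
```

Contact with the bench; release and retreat.

```bash
python3 -m creep '[{"translation":[0,0,-0.5],"angular":[0,0,0],"jaw":0.15},{"translation":[0,0,-0.5],"angular":[0,0,0],"jaw":0.3},{"translation":[0,0,-0.5],"angular":[0,0,0],"jaw":0.5},{"translation":[0,0,-0.5],"angular":[0,0,0],"jaw":0.7},{"translation":[0,0,-0.5],"angular":[0,0,0],"jaw":0.8},{"translation":[0,0,-0.5],"angular":[0,0,0],"jaw":0.8},{"translation":[0,0,-10],"angular":[0,0,0],"jaw":0.8},{"translation":[0,0,-30],"angular":[0,0,0],"jaw":0.8}]'
python3 -m creep '[{"translation":[0,0,-30],"angular":[0,0,0],"jaw":0.8},{"translation":[0,0,-60],"angular":[0,0,0],"jaw":0.8},{"translation":[0,0,-90],"angular":[0,0,0],"jaw":0.8},{"translation":[0,0,-120],"angular":[0,0,0],"jaw":0.8},{"translation":[0,0,-150],"angular":[0,0,0],"jaw":0.8},{"translation":[0,0,-150],"angular":[0,0,0],"jaw":0.8},{"translation":[0,0,-150],"angular":[0,0,0],"jaw":0.8},{"translation":[0,0,-150],"angular":[0,0,0],"jaw":0.8}]'
python3 - <<'E'
from h import *
a=snap('wrist','w17.png');s=snap('scene','s17.png');CI['wf']=ctrl.camera_info('wrist')
print([(round(d['score'],2),np.round(d['rect']).tolist()) for d in ctrl.look_for('wrist','scoop')])
hsv=cv2.cvtColor(a,cv2.COLOR_RGB2HSV);m=cv2.inRange(hsv,(0,150,90),(6,255,255))
n,l,st,c=cv2.connectedComponentsWithStats(m);print([x.tolist() for x in st[1:] if x[4]>150])
d=np.array([-np.cos(BY),-np.sin(BY),0])
o=np.array([500,165,0]);print('pred handle',[proj('wf',o+d*k+[0,0,72]).round(0).tolist() for k in(-109.5,-34.5)],'lip',proj('wf',o+38*d),'rear',proj('wf',o-38*d+[0,0,28]))
hs=cv2.cvtColor(s,cv2.COLOR_RGB2HSV)[134:176,352:412];k=cv2.inRange(hs,(0,0,110),(180,90,255));nn,_,ss,cc=cv2.connectedComponentsWithStats(k);print('bin blobs',[x.tolist() for x in ss[1:]])
b0=cv2.imread('pics/scene1.png')[:,:,::-1];sm=lambda im:cv2.inRange(cv2.cvtColor(np.ascontiguousarray(im),cv2.COLOR_RGB2HSV)[130:195,345:425],(100,100,60),(130,255,255));print('bin mask bbox',cv2.boundingRect(sm(b0)),cv2.boundingRect(sm(s)))
E
```

```text
t: 43.0
ee_pos: [557.1, 171.8, 42.8]
orientation: [3.136, 0.187, -0.003]
ft_force: [0.4, -0.4, 0.7]
width: 70.2
grasp_force: 0.0
t: 44.0
ee_pos: [556.9, 171.7, 191.3]
orientation: [3.136, 0.187, -0.004]
ft_force: [0.1, -0.0, 0.2]
width: 70.5
grasp_force: 0.0
[(0.98, [223.0, 126.0, 281.0, 238.0])]
[[245, 125, 17, 69, 1082]]
pred handle [[252.0, 128.0], [253.0, 199.0]] lip [252.65110922 234.97159222] rear [252.55025081 185.80810964]
bin blobs [[0, 0, 56, 42, 667], [30, 15, 7, 6, 38], [20, 16, 7, 7, 35], [56, 25, 2, 2, 2], [24, 30, 14, 9, 70]]
bin mask bbox (10, 6, 60, 54) (10, 6, 60, 54)
```

```bash
python3 -c "
from workcell import ctrl
print(ctrl.close_job())"
```

```text
the job is handed in; nothing more can be done
None
```

I handed the job in at about 44 s without a verdict shown: all five balls showed in the blue bin after a single scoop, the pan was pressed to its stop and not touched again except by the scoop, the bin hadn't shifted, and the empty scoop stands upright and released on the bench.

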